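# Make up the slide kit and the optics kit at the microscope bench

### The arm

A 6-joint arm with a two-finger parallel gripper is mounted at the origin on the work surface. World frame = base frame: x ahead of the robot, y to its left, z up, the work surface at z = 0. Lengths are in m, angles in rad, forces in N, time in s.
With the tool pointing down it reaches from about 0.375 to 0.975 m from the base axis. Payload 3.8 kg.
Tool frame: the origin (TCP) lies on the centre line of the jaws, within the pads' length; the fingertips stand 22 mm ahead of it and the grasp point (between the pads) lies 3 mm ahead of it; z points along the fingers, x is the direction in which the jaws open and shut, and the axes are right-handed (so a half turn about z gives the same grasp; the last joint's range is limited). The gripper opens to 85 mm and grips with 20 to 120 N. Pads are 22 mm wide; open, the fingers measure 114 mm over their backs; the gripper's body (76 mm by 85 mm) begins 54 mm behind the grasp point. The pads swing forward as they close: fully open they stand 13 mm farther back than shut.
Start: joints at [-0.037, 0.264, 1.604, -0, 1.274, -0.037], TCP at [0.675, -0, 0.253] pointing down, gripper open.
Joint ranges: [-2.63, 2.63], [-0.94, 2.18], [0.31, 2.57], [-1.31, 4.45], [0, 2.66], [-2.55, 2.55]. Speed limits (rad/s): [2.57, 2.57, 3.14, 3.14, 3.14, 3.14].

### API

Orientations are given as a rotation vector (axis times angle).
In Python, from workcell import bot, viewer gives the robot as it stands.
- The arm moves only by the tool move_arm, never from a script. Its argument "series" is text: rows parted by semicolons, each of 7 numbers parted by spaces: the turn, a rotation vector about the tool's x, y, z scaled (see below), then the shift along the tool's x, y, z scaled (see below), then the opening, from -1 (shut) to 1 (fully open). A call has exactly 8 rows; each row is the pose to reach, as a shift and turn from the pose commanded when the call began, along the tool's axes at that moment; what a row does not reach only later rows make up. The controller multiplies each number of a shift by 100 mm and each number of a turn by 120 degrees. A row lasts 1/10 s, in which the tool goes at most 50 mm and 8.59 degrees, less where a joint would pass 70% of its speed; a pose out of reach is approached as far as the arm can. A call with a number of a shift or a turn outside -1 to 1 is refused whole. A call with a gripper value outside its range is refused whole. The fingers move at their own pace and stop on an object; "squeeze" is the grip in N (left out, the last holds). Time passes only in rows, so rows that repeat a pose let the fingers close, or fill a call up. It gives the time, the measured TCP pose, the force and the opening at its end, in the units of the state.
- bot.read_state(): the state, without advancing time (a new reading comes with each control period).
- viewer.read_camera(name): name is "scene" or "side" or "wrist"; returns a dict with "pixels" (480x640x3 uint8, red, green, blue), "K" (3x3 intrinsics, pixels), "world_to_cam" (4x4, takes a point from world to camera coordinates); the wrist camera has in their place "mount" (4x4, takes a point from camera to tool coordinates, whose origin is the TCP and whose axes are the tool frame's). Camera axes: x right, y up, looking along -z (the intrinsics and any distortion apply to the point x, -y, -z); pixel columns grow to the right and rows downward; lengths in m; the calibration is good to about 2 mm. A picture is of the moment at which its call begins: read the wrist's pose just before it. There is no depth.
- bot.finish_job(): hands the job in, once; it reports no verdict.
The state is a dict: "time": time; "q": joint angles; "joint_vel": joint speeds; "joint_torque": joint torques, N m; "tool_pos": TCP position; "tcp_rot": TCP orientation; "wrist_force": force on the tool from outside, world axes, zero at the start; "torque": the same for the moment, N m; "width": opening from 0.0 (shut) to 1.0 (fully open).
Only numpy, scipy, OpenCV 4.12 (cv2) and the standard library are available. Lean on these libraries where they do the work, as an engineer would, in place of code of your own. Each camera call takes 0.05 s, during which the arm holds its last target.

### The job

Make up two kits from the stock on the bench. In the tray that has an oblong recess, lay the slide box in the oblong recess, set the little square cover-glass box on the middle of the slide box, and stand the amber bottle in the round recess; in the tray with two round recesses, stand the large pot in the larger one and the eyepiece, wide rubber end down as it is now, in the smaller one. Everything must sit upright and fully down in its recess; leave the small pot, the petri dish and the metal ring where they are.

Things in the scene. Friction and masses are not known exactly. Their poses are not given: they have to be found in the camera images.
- slide_tray: light grey flat tray insert, fixed, 128 x 168 mm (its x, y) and 12 mm thick, with two black-floored recesses 6 mm deep, so that a thing set in one stands 6 mm above the table and the tray's upper face is 6 mm above its foot. Origin at the centre of its underside on the table, z up. One recess is oblong, 100 mm along x by 58 mm along y, centred at y = -41 mm; the other is round, 52 mm across, centred at y = +44 mm (both at x = 0).
- optics_tray: light grey flat tray insert, fixed, 100 x 175 mm (its x, y) and 12 mm thick, with two black-floored recesses 6 mm deep, so that a thing set in one stands 6 mm above the table and the tray's upper face is 6 mm above its foot. Origin at the centre of its underside on the table, z up. The larger recess is round, 72 mm across, centred at y = -37.5 mm; the smaller is round, 52 mm across, centred at y = +47.5 mm (both at x = 0).
- slide_box_center (a point): centre, half-way up, of the slide box: a flat oblong plastic box, white with a grey lid, 84 mm along x, 40 mm along y, 26 mm high; z up. Loose, about 80 g.
- cover_box_center (a point): centre, half-way up, of the cover-glass box: a little square box, white with a grey lid, 34 x 34 mm (along x and y) and 22 mm high; z up. Loose, about 30 g.
- bottle_center (a point): centre, half-way up, of the amber glass bottle with a white cap, 62 mm high: body 32 mm in diameter up to 42 mm above its foot, cap 25 mm in diameter from 47 mm up. Stands upright, z up. Loose, about 60 g.
- big_pot_center (a point): centre, half-way up, of the large round sample pot: white with a grey lid, 54 mm in diameter, 48 mm high; the lid is the uppermost 18 mm and stands 1 mm proud of the pot all round. z up. Loose, about 90 g.
- eyepiece_center (a point): centre, half-way up, of the microscope eyepiece, black, 50 mm high, standing on its wide rubber eyecup: eyecup 36 mm in diameter and 18 mm high, above it a barrel 24 mm in diameter. z up. Loose, about 110 g.
- small_pot_center (a point): centre, half-way up, of the small round sample pot, to be left alone: like the large one but 36 mm in diameter and 30 mm high. Loose.
- petri_dish_center (a point): centre, half-way up, of a flat clear petri dish with a paper disc on its lid, to be left alone: 60 mm in diameter, 15 mm high. Loose.
- spacer_center (a point): centre, half-way up, of a plain aluminium ring, to be left alone: 50 mm outside and 34 mm inside diameter, 16 mm high. Loose.

How it is judged:
By the outcome, as a careful person would: the job done as asked, in the order asked, and still so for the second after the job is handed in, with the robot touching nothing.
It also fails if it takes over 120 s, if anything falls off the work surface, if the arm or the gripper's body presses on something with over 40 N, if the wrist force passes 120 N, or if a joint passes its speed limit or range.

## Working session

There is one attempt and no reset: what is moved stays moved. The work goes in short steps, Python scripts to look and compute and a tool call to move; the robot and the scene stay as the last step left them, time stands still between calls to the robot, and variables do not carry over. Pictures are saved under pics/ and viewed, and the job is handed in when it is done.

Besides the shell and the picture viewer there is one more tool, called after "Request:" as a command line: name --argument value ..., lists and objects as JSON in quotes. move_arm: Moves the arm, as the interface text tells. Its arguments: {"type":"object","properties":{"series":{"type":"string"},"squeeze":{"type":"number"}},"required":["series"]}

```bash
ls; mkdir -p pics
python3 - <<'E'
from workcell import bot, viewer
import cv2
s=bot.read_state();print(s)
for n in ("scene","side","wrist"):
    c=viewer.read_camera(n)
    cv2.imwrite(f"pics/{n}0.png",c["pixels"][:,:,::-1])
    print(n,{k:v for k,v in c.items() if k!="pixels"})
E
```

```text
pics
{'time': 0.0, 'q': array([-3.69089671e-02,  2.64772840e-01,  1.60535340e+00, -1.34068095e-05,
        1.27371416e+00, -3.69000614e-02]), 'joint_vel': array([-0.00062775, -0.00108601,  0.0012062 ,  0.0010321 ,  0.00066574,
        0.00090612]), 'joint_torque': array([ 6.10465631e-04, -5.15121067e+01, -3.67308676e+01, -4.07824507e-05,
        1.31324201e-02,  1.46811578e-05]), 'tool_pos': array([6.74323627e-01, 1.28953805e-05, 2.51959840e-01]), 'tcp_rot': array([-3.14152055e+00,  7.80150083e-06,  3.52899728e-03]), 'wrist_force': array([-0.21575275,  0.40137402, -0.54368028]), 'torque': array([-0.03242378,  0.02633197, -0.00181441]), 'width': 0.9980339698749436}
scene {'K': array([[541.51104752,   0.        , 319.00718337],
       [  0.        , 541.51104752, 237.36110197],
       [  0.        ,   0.        ,   1.        ]]), 'world_to_cam': array([[ 0.64578041,  0.76329934,  0.01848745, -0.35710257],
       [-0.61616691,  0.50669605,  0.60299042,  0.32458208],
       [ 0.45089467, -0.40079075,  0.79753418, -1.1832951 ],
       [ 0.        ,  0.        ,  0.        ,  1.        ]])
[... 247 characters left out ...]
     [ 0.40483063,  0.39043832,  0.82684344, -0.27124523],
       [-0.5854184 , -0.58396644,  0.56237753, -0.58289597],
       [ 0.        ,  0.        ,  0.        ,  1.        ]])}
wrist {'K': array([[361.75406681,   0.        , 317.87658045],
       [  0.        , 361.75406681, 238.28438461],
       [  0.        ,   0.        ,   1.        ]]), 'mount': array([[ 9.99999811e-01,  3.97075926e-04, -4.69116773e-04,
        -2.95666977e-04],
       [ 2.26327264e-04, -9.47556242e-01, -3.19588981e-01,
        -8.21733400e-02],
       [-5.71415617e-04,  3.19588814e-01, -9.47556153e-01,
        -1.20692010e-01],
       [ 0.00000000e+00,  0.00000000e+00,  0.00000000e+00,
         1.00000000e+00]])}
```

View pics/scene0.png

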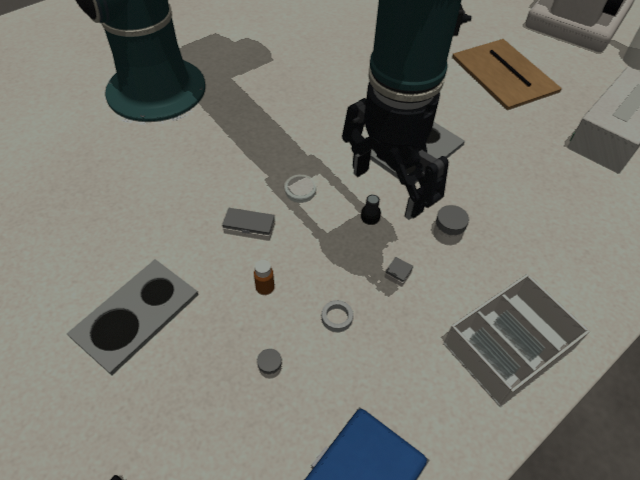

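View pics/side0.png

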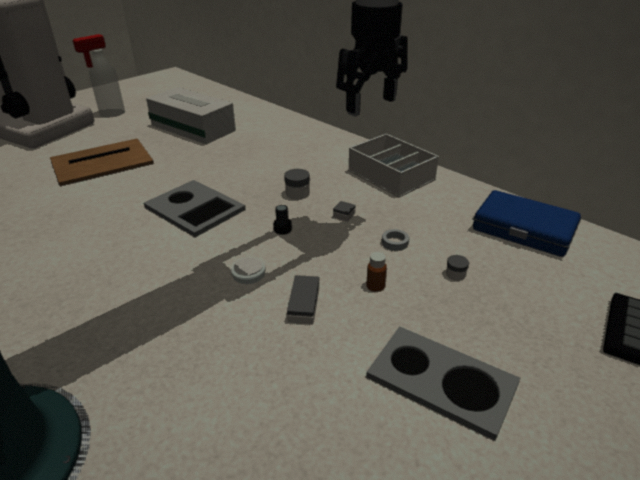

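View pics/wrist0.png

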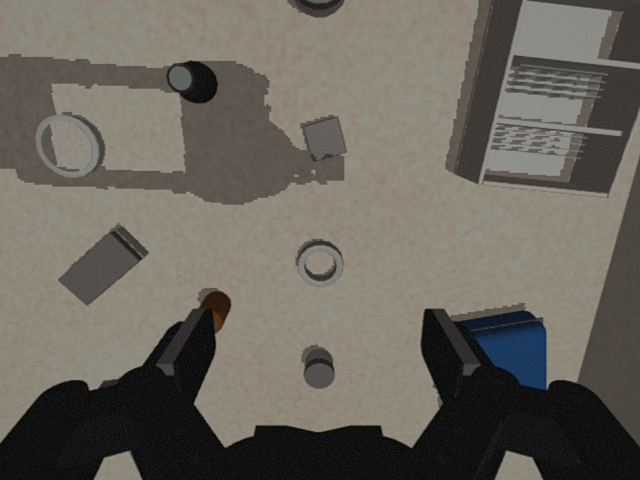

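The scene and side views show both trays, with all the objects between them. The optics tray is at scene (133,313) and the slide tray is behind the gripper at side (195,207). I'll enlarge these next.

```bash
cat > h.py <<'E'
import numpy as np, cv2
from scipy.spatial.transform import Rotation as R
def camT(c,s=None):
    if "world_to_cam" in c: return np.linalg.inv(c["world_to_cam"])
    T=np.eye(4);T[:3,:3]=R.from_rotvec(s["tcp_rot"]).as_matrix();T[:3,3]=s["tool_pos"]
    return T@c["mount"]
def pix2(c,u,v,z,s=None):
    T=camT(c,s);K=c["K"]
    d=T[:3,:3]@np.array([(u-K[0,2])/K[0,0],-(v-K[1,2])/K[1,1],-1]);o=T[:3,3]
    return (o+d*(z-o[2])/d[2])[:2]
def proj(c,p,s=None):
    W=np.linalg.inv(camT(c,s));p=np.atleast_2d(p);q=p@W[:3,:3].T+W[:3,3]
    K=c["K"];return np.c_[K[0,2]+K[0,0]*q[:,0]/-q[:,2],K[1,2]-K[1,1]*q[:,1]/-q[:,2]]
def crop(img,u0,v0,w,h,f,name,g=1.0):
    a=img[v0:v0+h,u0:u0+w]
    a=cv2.resize(a,None,fx=f,fy=f,interpolation=cv2.INTER_CUBIC)
    a=np.clip(255*(a/255.)**g,0,255).astype('uint8')
    cv2.imwrite("pics/"+name,a)
E
python3 - <<'E'
import cv2
from h import *
a=cv2.imread("pics/scene0.png");b=cv2.imread("pics/side0.png")
crop(a,60,170,200,150,4,"sc_a.png",.6)
crop(a,60,240,200,150,4,"sc_a2.png",.6)
crop(a,210,160,200,150,4,"sc_b.png",.6)
crop(a,300,100,200,150,4,"sc_c.png",.6)
crop(a,240,280,200,150,4,"sc_d.png",.6)
crop(b,140,150,200,150,4,"si_a.png",.6)
crop(b,260,160,200,150,4,"si_b.png",.6)
crop(b,360,310,200,150,4,"si_c.png",.6)
E
```

```text
(no output)
```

View pics/sc_a2.png

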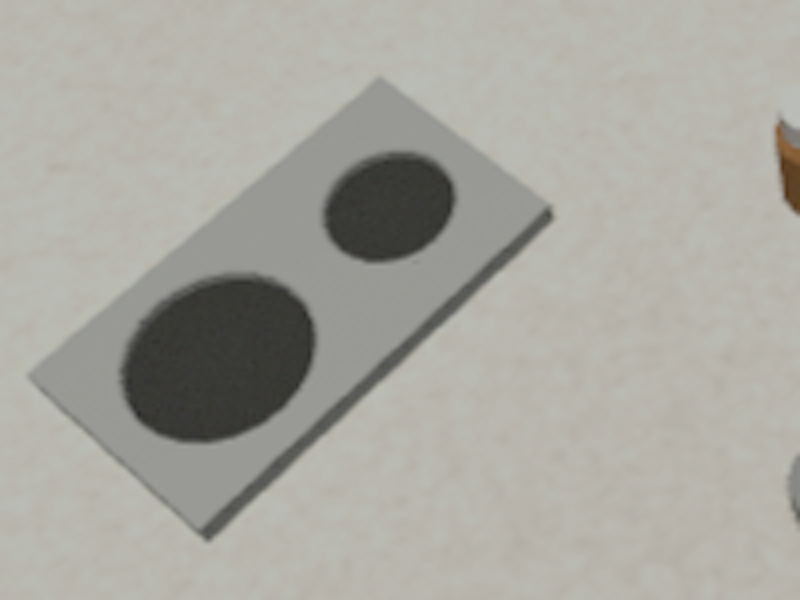

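View pics/sc_b.png

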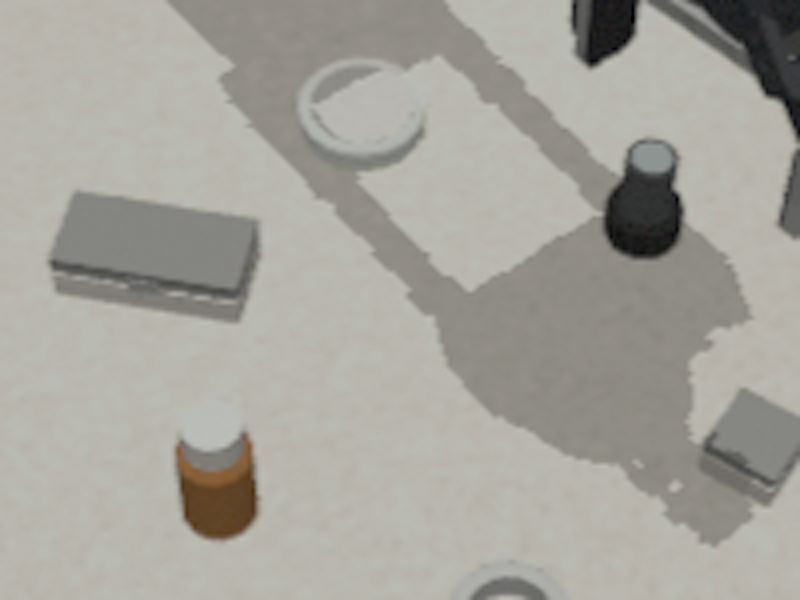

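View pics/si_a.png

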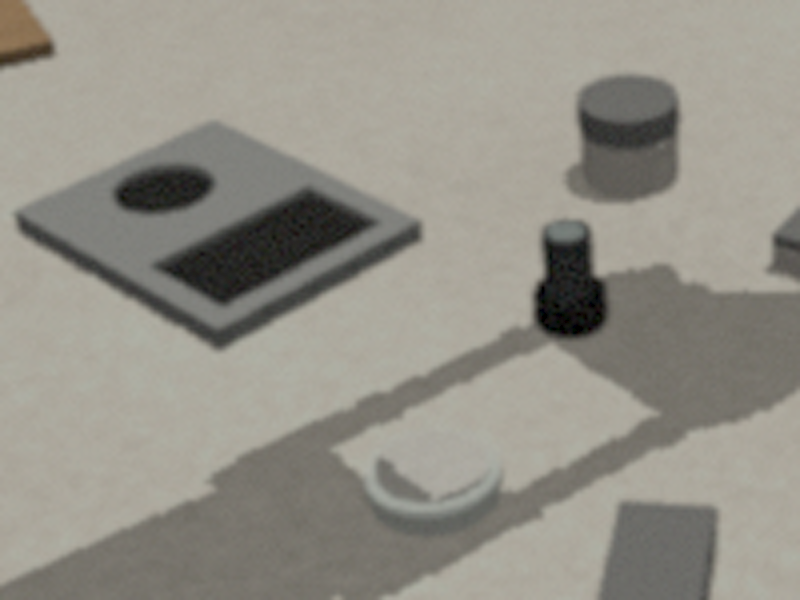

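View pics/si_b.png

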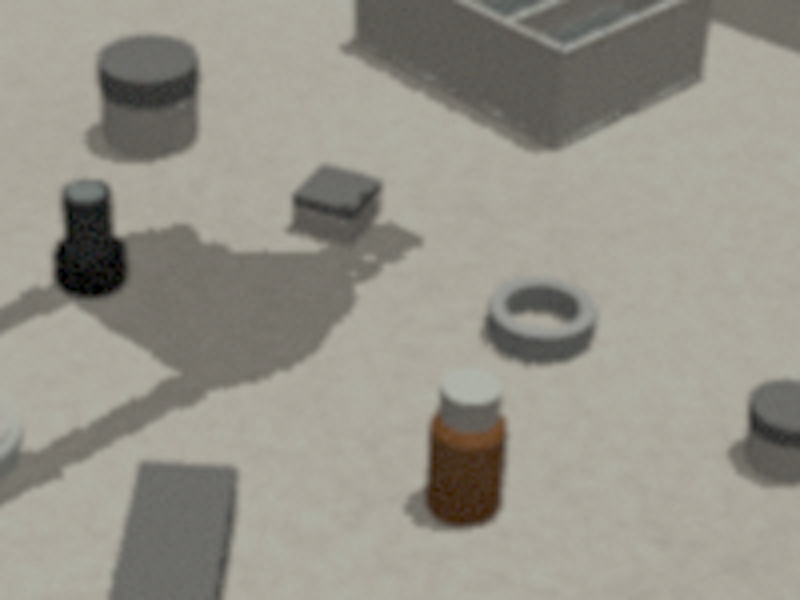

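View pics/si_c.png

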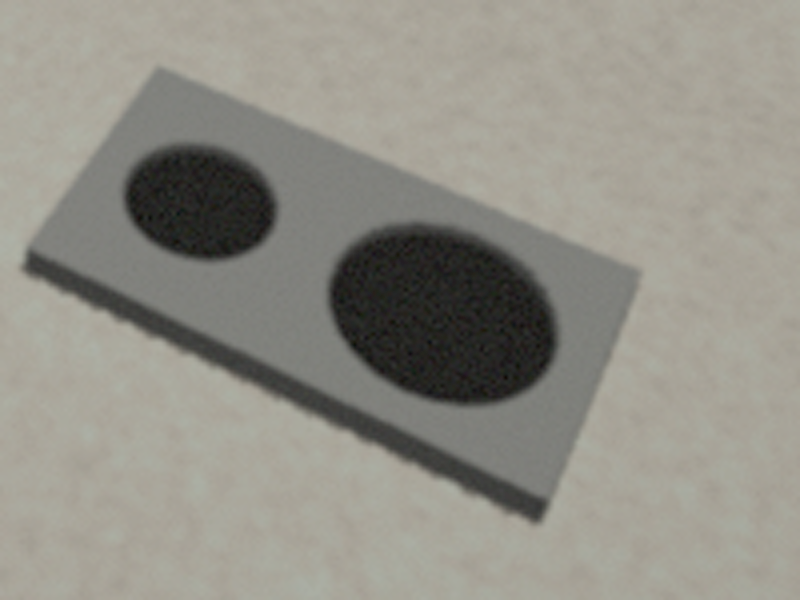

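View pics/sc_c.png

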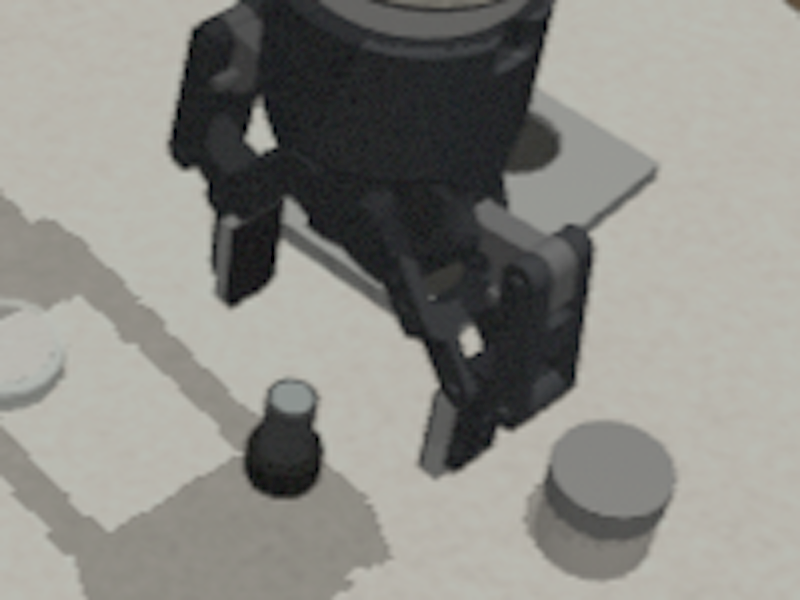

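```bash
cat > m.py <<'E'
from workcell import viewer
from h import *
A=viewer.read_camera("scene");B=viewer.read_camera("side")
def a(o,pts,z,c): return [pix2(c,o[0]+u/4,o[1]+v/4,z) for u,v in pts]
np.set_printoptions(precision=4,suppress=True)
def show(n,*L):
    for l in L: print(n,"mean",np.mean(l,0),"pts",np.array(l).tolist() if 0 else np.round(l,4).tolist())
oa,ob,oc=(60,240),(210,160),(300,100); sa,sb,sc=(140,150),(260,160),(360,310)
show("opt corners",a(oa,[(380,77),(552,208),(206,532),(30,375)],.012,A),a(sc,[(158,67),(640,270),(545,500),(30,248)],.012,B))
show("opt small",a(oa,[(390,207)],.012,A),a(sc,[(201,202)],.012,B))
show("opt large",a(oa,[(219,358)],.012,A),a(sc,[(444,314)],.012,B))
show("slide corners",a(sa,[(213,121),(420,228),(220,336),(17,217)],.012,B)); show("vis",a(oc,[(657,165)],.012,A))
show("slide rec",a(sa,[(310,187),(380,222),(222,305),(155,265)],.012,B)); show("rnd",a(sa,[(164,188)],.012,B))
show("slidebox",a(ob,[(77,192),(260,218),(240,290),(52,262)],.026,A),a(sb,[(140,465),(237,467)],.026,B))
show("bottle",a(ob,[(212,427)],.062,A),a(sb,[(472,388)],.062,B))
show("eyep",a(ob,[(652,159)],.05,A),a(sb,[(88,193)],.05,B))
show("cover",a(ob,[(748,390),(805,435),(770,487),(705,445)],.022,A),a(sb,[(325,167),(382,187),(347,217),(294,196)],.022,B))
show("pot",a(oc,[(610,472)],.048,A),a(sb,[(148,65)],.048,B))
E
python3 m.py
```

```text
opt corners mean [ 0.474  -0.3067] pts [[0.4064, -0.2323], [0.5052, -0.2119], [0.5414, -0.3806], [0.4429, -0.4018]]
opt corners mean [ 0.4702 -0.3105] pts [[0.5008, -0.2156], [0.5369, -0.3853], [0.4387, -0.405], [0.4043, -0.2362]]
opt small mean [ 0.464 -0.261] pts [[0.464, -0.261]]
opt small mean [ 0.46   -0.2651] pts [[0.46, -0.2651]]
opt large mean [ 0.4814 -0.3443] pts [[0.4814, -0.3443]]
opt large mean [ 0.4767 -0.3487] pts [[0.4767, -0.3487]]
slide corners mean [0.4846 0.2925] pts [[0.543, 0.3839], [0.5522, 0.2126], [0.4275, 0.2041], [0.4158, 0.3697]]
vis mean [0.5449 0.3872] pts [[0.5449, 0.3872]]
slide rec mean [0.4906 0.2557] pts [[0.5377, 0.2863], [0.5417, 0.2318], [0.4429, 0.2254], [0.44, 0.2793]]
rnd mean [0.4841 0.3405] pts [[0.4841, 0.3405]]
slidebox mean [ 0.4472 -0.0686] pts [[0.4031, -0.0798], [0.4655, -0.0269], [0.4916, -0.0575], [0.4286, -0.1103]]
slidebox mean [ 0.4752 -0.0478] pts [[0.462, -0.0333], [0.4884, -0.0623]]
bottle mean [ 0.5611 -0.1212] pts [[0.5611, -0.1212]]
bottle mean [ 0.5568 -0.1256] pts [[0.5568, -0.1256]]
eyep mean [0.5629 0.1125] pts [[0.5629, 0.1125]]
eyep mean [0.5614 0.1079] pts [[0.5614, 0.1079]]
cover mean [0.6834 0.0603] pts [[0.6639, 0.0748], [0.6946, 0.0768], [0.7031, 0.0478], [0.672, 0.0418]]
cover mean [0.6765 0.0552] pts [[0.6896, 0.0753], [0.695, 0.0421], [0.6626, 0.036], [0.6588, 0.0676]]
pot mean [0.6768 0.1899] pts [[0.6768, 0.1899]]
pot mean [0.6692 0.1822] pts [[0.6692, 0.1822]]
```

Run:
```python
import cv2
from h import *
a=cv2.imread("pics/wrist0.png")
crop(a,40,50,200,150,4,"w_a.png",.6)
crop(a,40,200,200,150,4,"w_b.png",.6)
crop(a,220,0,160,175,3,"w_c.png",.6)
```

```text
(no output)
```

View pics/w_b.png

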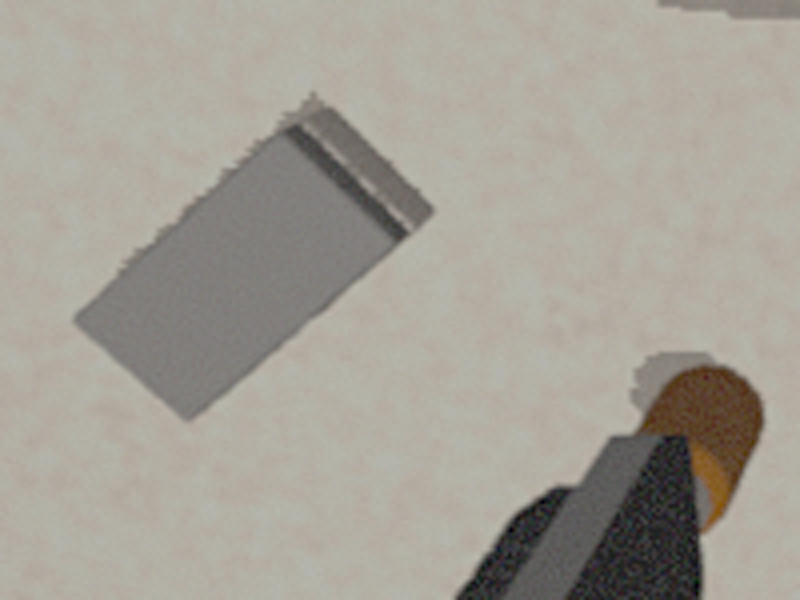

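View pics/w_c.png

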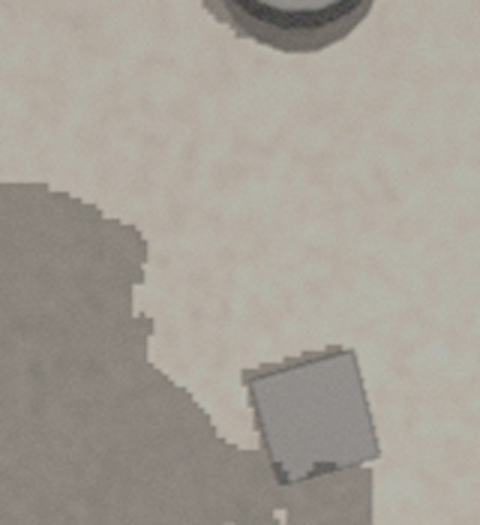

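View pics/w_a.png

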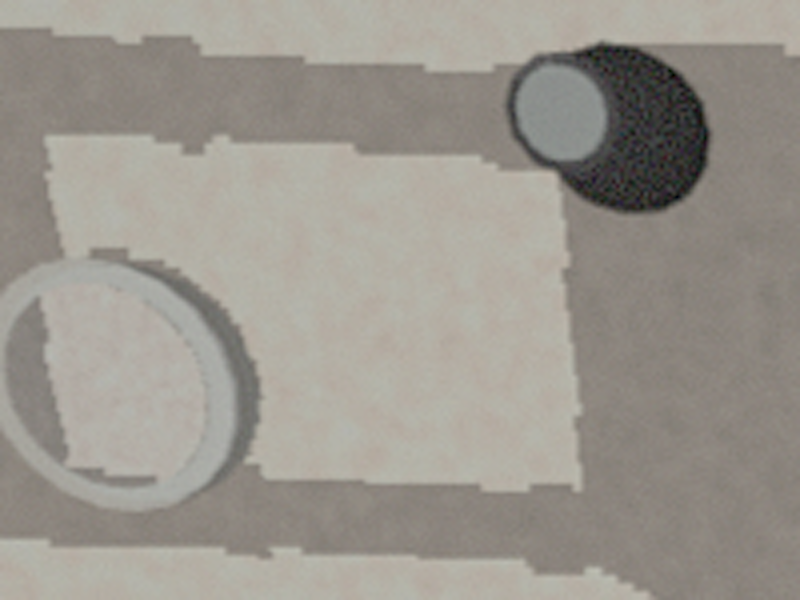

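Run:
```python
from workcell import viewer,bot
from h import *
s=bot.read_state();C=viewer.read_camera("wrist")
np.set_printoptions(precision=4,suppress=True)
def g(o,f,pts,z):
    p=np.array([pix2(C,o[0]+u/f,o[1]+v/f,z,s) for u,v in pts]);print(p.mean(0));
    if len(p)>1:
        for i in range(len(p)): d=p[(i+1)%4]-p[i];print(np.linalg.norm(d),np.degrees(np.arctan2(d[1],d[0])))
g((40,200),4,[(287,128),(400,240),(188,421),(74,318)],.026)
g((220,0),3,[(250,382),(352,350),(378,458),(285,484)],.022)
g((40,50),4,[(561,112)],.05)
```

```text
[ 0.4456 -0.0698]
0.038532532148029805 -52.065833028564306
0.08414368341985712 -141.23284304295873
0.038735524689300194 127.93116775766987
0.08413894963865622 38.62896048466419
[0.6814 0.0613]
0.03279203863121279 16.626493862798878
0.033556161285782184 -74.84362906212743
0.030537217531234985 -164.6307882001581
0.03290492005327816 109.06719225376445
[0.5614 0.112 ]
```

Request:
move_arm --series "0 0 0.07 -0.25 0.1 0 1; 0 0 0.14 -0.5 0.2 0 1; 0 0 0.21 -0.7 0.3 0 1; 0 0 0.28 -0.9 0.4 0 1; 0 0 0.35 -1 0.5 0 1; 0 0 0.42 -1 0.6 0 1; 0 0 0.425 -1 0.69 0 1; 0 0 0.425 -1 0.69 0 1"

```text
time: 1.1
tool_pos: [0.5751, -0.07, 0.2534]
tcp_rot: [2.837, -1.35, 0.001]
wrist_force: [0.2, -0.8, 0.9]
width: 0.997
```

```bash
cat > plan.py <<'E'
# plan.py x y z theta(deg) [lastcmd]: tool-frame shift (units of 100mm) and turn (units of 120deg)
import sys
from workcell import bot
from h import *
x,y,z,th=map(float,sys.argv[1:5])
s=bot.read_state()
M=R.from_rotvec(s["tcp_rot"]);T=R.from_euler('x',180,degrees=True)*R.from_euler('z',th,degrees=True)
d=M.inv().apply(np.array([x,y,z])-s["tool_pos"])/.1
r=np.degrees((M.inv()*T).as_rotvec())/120
print("t",round(s["time"],2),"pos",s["tool_pos"].round(4),"w",round(s["width"],3),"F",s["wrist_force"].round(1))
print("shift",d.round(3),"turn",r.round(4))
E
python3 plan.py .446 -.0695 .12 51
python3 - <<'E'
from workcell import viewer,bot
import cv2
from h import *
a=viewer.read_camera("scene")["pixels"][:,:,::-1];cv2.imwrite("pics/scene1.png",a)
crop(a,340,90,160,120,5,"sc1.png",.6)
E
```

```text
t 1.1 pos [ 0.5751 -0.07    0.2534] w 0.997 F [ 0.2 -0.8  0.9]
shift [-0.818  0.999  1.334] turn [-0.     -0.0002  0.0009]
```

View pics/sc1.png

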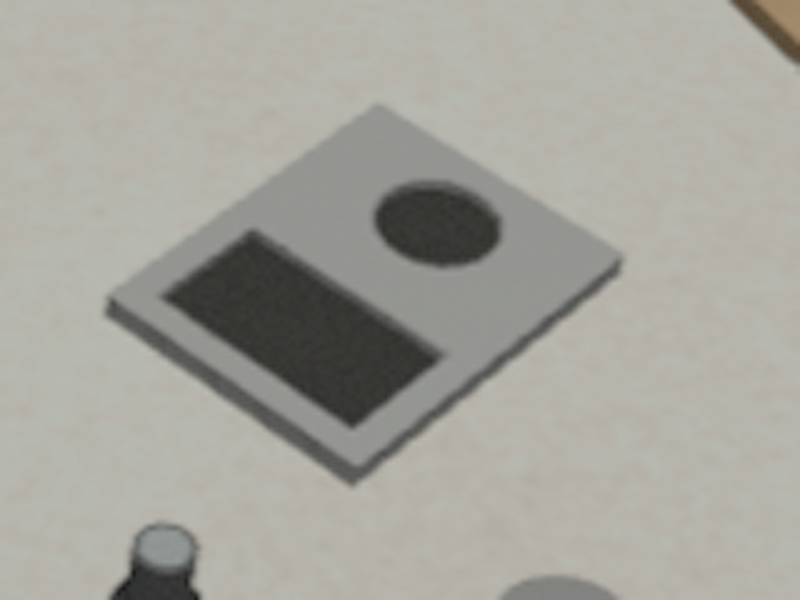

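The unobstructed scene crop shows the slide tray corners at crop (380,103), (623,258), (355,468) and (110,297). The round recess centre is at (437,224).

Run:
```python
from workcell import viewer
from h import *
A=viewer.read_camera("scene")
g=lambda pts:np.array([pix2(A,340+u/5,90+v/5,.012) for u,v in pts])
for p in ([(380,103),(623,258),(355,468),(110,297)],[(253,230),(443,356),(352,428),(165,296)],[(437,224)]):
    q=g(p);print(q.mean(0).round(4))
    for i in range(len(q)):
        d=q[(i+1)%len(q)]-q[i];print("  ",np.linalg.norm(d).round(4),np.degrees(np.arctan2(d[1],d[0])).round(1))
```

```text
[0.4887 0.3   ]
   0.1272 3.2
   0.1663 -86.1
   0.1251 -176.0
   0.1683 94.6
[0.4917 0.2594]
   0.0975 4.1
   0.0553 -85.5
   0.0966 -176.7
   0.054 95.4
[0.4852 0.3436]
   0.0 0.0
```

Request:
move_arm --series "0 0 0 -0.15 0.15 0.15 1; 0 0 0 -0.3 0.35 0.35 1; 0 0 0 -0.45 0.55 0.55 1; 0 0 0 -0.65 0.75 0.75 1; 0 0 0 -0.75 0.9 0.9 1; 0 0 0 -0.82 1 1 1; 0 0 0 -0.82 1 1 1; 0 0 0 -0.82 1 1 1"

```text
time: 2.0
tool_pos: [0.4463, -0.068, 0.1537]
tcp_rot: [-2.836, 1.351, -0.001]
wrist_force: [0.3, -0.4, 0.8]
width: 1.001
```

```bash
python3 plan.py .446 -.0695 .031 51
python3 - <<'E'
from workcell import viewer,bot
import cv2
from h import *
a=viewer.read_camera("wrist")["pixels"][:,:,::-1];cv2.imwrite("pics/w1.png",a)
E
```

```text
t 2.0 pos [ 0.4463 -0.068   0.1537] w 1.001 F [ 0.3 -0.4  0.8]
shift [0.009 0.013 1.227] turn [-0.0003 -0.0002  0.0005]
```

View pics/w1.png

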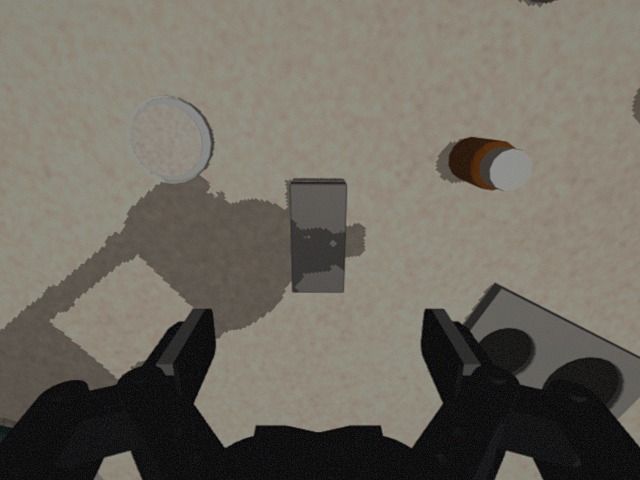

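Run:
```python
from workcell import viewer,bot
from h import *
s=bot.read_state();C=viewer.read_camera("wrist")
q=np.array([pix2(C,u,v,.026,s) for u,v in [(291,183),(346.5,183),(344.5,292),(292,292)]]);print(q,q.mean(0))
# bottle: cap top centre
print(pix2(C,510,170,.062,s), pix2(C,322,184,.0,s))
```

```text
[[ 0.46547806 -0.02951543]
 [ 0.48961548 -0.05929692]
 [ 0.4250667  -0.11238546]
 [ 0.39982759 -0.08120414]] [ 0.44499696 -0.07060049]
[ 0.55863321 -0.12242474] [ 0.47508144 -0.04974225]
```

Request:
move_arm --series "0 0 0 0.01 0.01 0.3 0.6; 0 0 0 0.01 0.01 0.6 0.6; 0 0 0 0.01 0.01 0.75 0.6; 0 0 0 0.01 0.01 0.85 0.6; 0 0 0 0.01 0.01 0.95 0.6; 0 0 0 0.01 0.01 1 0.6; 0 0 0 0.01 0.01 1 0.6; 0 0 0 0.01 0.01 1 0.6" --squeeze 25

```text
time: 2.9
tool_pos: [0.4462, -0.0697, 0.0539]
tcp_rot: [-2.835, 1.352, -0.002]
wrist_force: [0.8, -0.1, -0.3]
width: 0.803
```

```bash
python3 plan.py .446 -.0695 .031 51
```

```text
t 2.9 pos [ 0.4462 -0.0697  0.0539] w 0.803 F [ 0.8 -0.1 -0.3]
shift [-0.003  0.     0.229] turn [-0.0003 -0.0004  0.    ]
```

Request:
move_arm --series "0 0 0 0 0 0.12 0.6; 0 0 0 0 0 0.23 0.6; 0 0 0 0 0 0.23 -1; 0 0 0 0 0 0.23 -1; 0 0 0 0 0 0.23 -1; 0 0 0 0 0 0.23 -1; 0 0 0 0 0 0.23 -1; 0 0 0 0 0 0.23 -1" --squeeze 40

```text
time: 3.7
tool_pos: [0.4456, -0.0696, 0.0304]
tcp_rot: [-2.836, 1.352, -0.0]
wrist_force: [0.1, 0.1, -0.9]
width: 0.457
```

```bash
python3 plan.py .446 -.0695 .031 51
```

```text
t 3.7 pos [ 0.4456 -0.0696  0.0304] w 0.457 F [ 0.1  0.1 -0.9]
shift [ 0.002 -0.004 -0.006] turn [-0.0001 -0.0001  0.    ]
```

Request:
move_arm --series "0 0 0 0 0 -0.05 -1; 0 0 0 0 0 -0.15 -1; 0 0 0 0 0 -0.25 -1; 0 0 0 0 0 -0.37 -1; 0 0 0 0 0 -0.5 -1; 0 0 0 0 0 -0.6 -1; 0 0 0 0 0 -0.68 -1; 0 0 0 0 0 -0.7 -1"

```text
time: 4.5
tool_pos: [0.4464, -0.0698, 0.1018]
tcp_rot: [-2.835, 1.352, -0.004]
wrist_force: [-0.3, -0.0, 0.6]
width: 0.46
```

```bash
python3 plan.py .491 .2575 .10 86
```

```text
t 4.5 pos [ 0.4464 -0.0698  0.1018] w 0.46 F [-0.3 -0.   0.6]
shift [-2.263 -2.406  0.017] turn [-0.001  -0.0006  0.2917]
```

Request:
move_arm --series "0 0 0.03 -0.08 -0.08 0 -1; 0 0 0.07 -0.22 -0.23 0 -1; 0 0 0.11 -0.36 -0.38 0 -1; 0 0 0.15 -0.5 -0.53 0 -1; 0 0 0.19 -0.64 -0.68 0 -1; 0 0 0.23 -0.78 -0.83 0 -1; 0 0 0.27 -0.89 -0.94 0 -1; 0 0 0.292 -0.94 -1 0 -1"

```text
time: 5.3
tool_pos: [0.4637, 0.0675, 0.0998]
tcp_rot: [2.295, -2.145, -0.001]
wrist_force: [0.4, -0.5, -1.6]
width: 0.46
```

```bash
python3 plan.py .491 .2575 .10 86
```

```text
t 5.3 pos [0.4637 0.0675 0.0998] w 0.46 F [ 0.4 -0.5 -1.6]
shift [-1.877e+00 -4.010e-01 -1.000e-03] turn [ 0.0005  0.0001 -0.0011]
```

Request:
move_arm --series "0 0 0 -0.1 -0.03 0 -1; 0 0 0 -0.25 -0.06 0 -1; 0 0 0 -0.4 -0.1 0 -1; 0 0 0 -0.54 -0.13 0 -1; 0 0 0 -0.68 -0.16 0 -1; 0 0 0 -0.81 -0.19 0 -1; 0 0 0 -0.91 -0.2 0 -1; 0 0 0 -0.95 -0.2 0 -1"

```text
time: 6.1
tool_pos: [0.4775, 0.1636, 0.1003]
tcp_rot: [-2.298, 2.142, 0.0]
wrist_force: [-1.1, -0.7, 0.3]
width: 0.457
```

Request:
move_arm --series "0 0 0 -0.1 -0.03 0 -1; 0 0 0 -0.25 -0.06 0 -1; 0 0 0 -0.4 -0.1 0 -1; 0 0 0 -0.54 -0.13 0 -1; 0 0 0 -0.68 -0.16 0 -1; 0 0 0 -0.81 -0.19 0 -1; 0 0 0 -0.91 -0.2 0 -1; 0 0 0 -0.93 -0.2 0 -1"

```text
time: 6.9
tool_pos: [0.4911, 0.258, 0.1003]
tcp_rot: [-2.298, 2.142, 0.0]
wrist_force: [-0.0, 0.4, 0.4]
width: 0.459
```

```bash
python3 plan.py .491 .2575 .10 86;python3 - <<'E'
from workcell import viewer,bot
import cv2
from h import *
a=viewer.read_camera("side")["pixels"][:,:,::-1];crop(a,140,100,200,150,4,"s2.png",.6)
a=viewer.read_camera("wrist")["pixels"][:,:,::-1];cv2.imwrite("pics/w2.png",a)
E
```

```text
t 6.9 pos [0.4911 0.258  0.1003] w 0.459 F [-0.   0.4  0.4]
shift [0.005 0.001 0.003] turn [-0.0001  0.0001  0.0003]
```

View pics/s2.png

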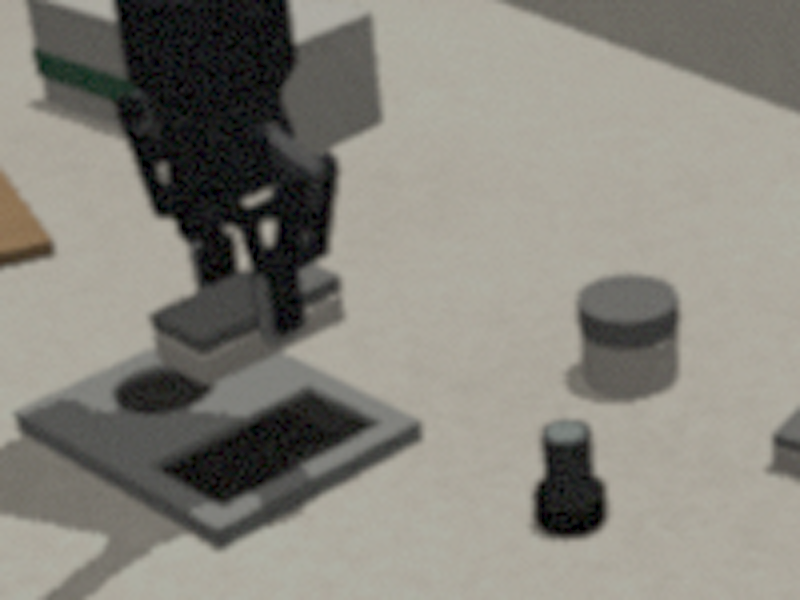

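View pics/w2.png

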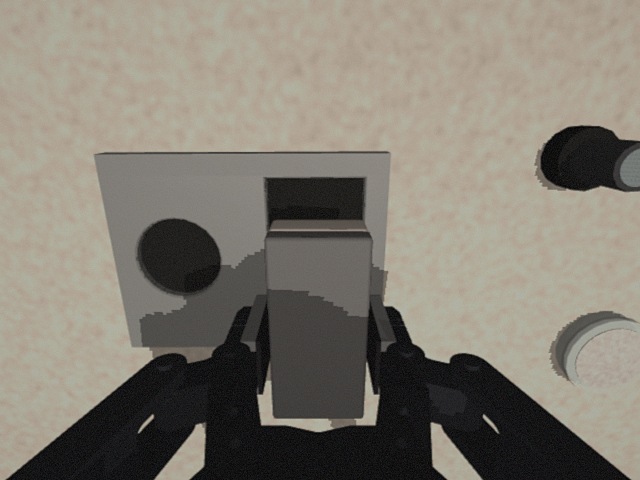

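Run:
```python
from workcell import viewer,bot
from h import *
s=bot.read_state();C=viewer.read_camera("wrist")
a,b=pix2(C,264.5,177.5,.012,s),pix2(C,366,177.5,.012,s);print(a,b,np.linalg.norm(a-b))
print("rec centre", (a+b)/2-0.05*np.array([np.cos(.07),np.sin(.07)]))
print("round",pix2(C,180,256,.012,s))
q=[pix2(C,u,v,.012,s) for u,v in [(96,154),(391,152)]];d=q[1]-q[0];print(q,np.degrees(np.arctan2(d[1],d[0])),np.linalg.norm(d))
```

```text
[0.53715249 0.2909778 ] [0.54122517 0.23261467] 0.05850506208044015
rec centre [0.48931128 0.25829909]
round [0.48493073 0.34206281]
[array([0.54379182, 0.38616768]), array([0.55648693, 0.2201622 ])] -85.62687064927529 0.16649019458764783
```

Request:
move_arm --series "0 0 0 0 0 0.15 -1; 0 0 0 0 0 0.3 -1; 0 0 0 0 0 0.42 -1; 0 0 0 0 0 0.5 -1; 0 0 0 0 0 0.56 -1; 0 0 0 0 0 0.6 -1; 0 0 0 0 0 0.63 -1; 0 0 0 0 0 0.64 -1"

```text
time: 7.85
tool_pos: [0.4912, 0.2568, 0.0362]
tcp_rot: [-2.297, 2.143, -0.0]
wrist_force: [0.6, -0.2, -0.4]
width: 0.459
```

Request:
move_arm --series "0 0 0 0 0 0 0.3; 0 0 0 0 0 0 0.3; 0 0 0 0 0 0 0.3; 0 0 0 0 0 0 0.3; 0 0 0 0 0 -0.2 0.3; 0 0 0 0 0 -0.5 0.3; 0 0 0 0 0 -0.8 0.3; 0 0 0 0 0 -1 0.6"

```text
time: 8.65
tool_pos: [0.4919, 0.2571, 0.1388]
tcp_rot: [-2.295, 2.142, -0.002]
wrist_force: [0.6, 0.2, -0.5]
width: 0.793
```

```bash
python3 plan.py .682 .061 .14 -13;python3 - <<'E'
from workcell import viewer,bot
import cv2
from h import *
a=viewer.read_camera("wrist")["pixels"][:,:,::-1];cv2.imwrite("pics/w3.png",a)
E
```

```text
t 8.65 pos [0.4919 0.2571 0.1388] w 0.793 F [ 0.6  0.2 -0.5]
shift [ 2.088 -1.761 -0.01 ] turn [-1.400e-03 -7.000e-04 -8.254e-01]
```

View pics/w3.png

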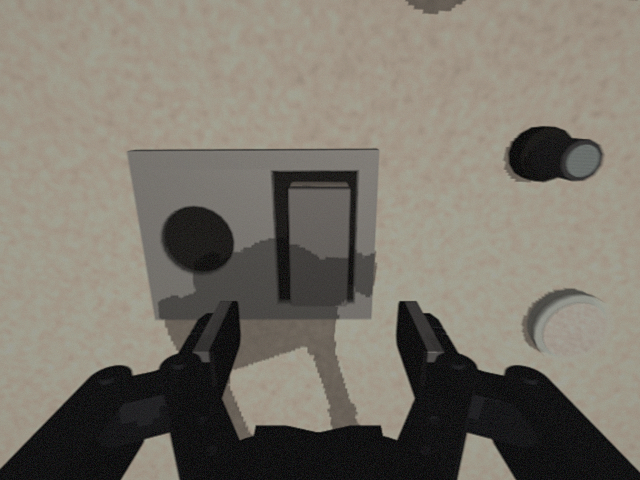

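The slide box is down inside the recess with black showing all round it. The box spans columns 289–351 and the recess 273–358. Next is the cover box.

```bash
python3 plan.py .682 .061 .14 76;python3 - <<'E'
from workcell import viewer,bot
from h import *
s=bot.read_state();C=viewer.read_camera("wrist")
print(np.mean([pix2(C,u,v,.032,s) for u,v in [(289,187),(351,187),(348.5,306),(289.5,306)]],0))
E
```

```text
t 8.7 pos [0.4938 0.258  0.1421] w 0.801 F [ 1.  -0.3  1.9]
shift [ 2.096 -1.741  0.028] turn [-0.0037  0.001  -0.0836]
[0.49078825 0.25698888]
```

Request:
move_arm --series "0 0 -0.03 0.2 -0.17 0 0.6; 0 0 -0.06 0.4 -0.34 0 0.6; 0 0 -0.083 0.6 -0.51 0 0.6; 0 0 -0.083 0.8 -0.68 0 0.6; 0 0 -0.083 1 -0.83 0 0.6; 0 0 -0.083 1 -0.83 0 0.6; 0 0 -0.083 1 -0.83 0 0.6; 0 0 -0.083 1 -0.83 0 0.6"

```text
time: 9.55
tool_pos: [0.5796, 0.163, 0.1353]
tcp_rot: [2.474, -1.935, -0.002]
wrist_force: [0.0, 0.4, 0.8]
width: 0.803
```

```bash
python3 plan.py .682 .061 .14 76
```

```text
t 9.55 pos [0.5796 0.163  0.1353] w 0.803 F [0.  0.4 0.8]
shift [ 1.237 -0.748 -0.049] turn [ 0.0009  0.0002 -0.0005]
```

Request:
move_arm --series "0 0 0 0.2 -0.13 0 0.4; 0 0 0 0.4 -0.26 0 0.4; 0 0 0 0.6 -0.4 0 0.4; 0 0 0 0.8 -0.53 0 0.4; 0 0 0 1 -0.66 0 0.4; 0 0 0 1 -0.75 0 0.4; 0 0 0 1 -0.75 0 0.4; 0 0 0 1 -0.75 0 0.4"

```text
time: 10.35
tool_pos: [0.6767, 0.0849, 0.1359]
tcp_rot: [2.475, -1.934, -0.002]
wrist_force: [-1.1, -0.1, -0.3]
width: 0.703
```

```bash
python3 plan.py .682 .061 .14 76;python3 - <<'E'
from workcell import viewer,bot
import cv2
from h import *
a=viewer.read_camera("wrist")["pixels"][:,:,::-1];cv2.imwrite("pics/w4.png",a);crop(a,220,130,200,150,4,"w4c.png",.6)
E
```

```text
t 10.35 pos [0.6767 0.0849 0.1359] w 0.703 F [-1.1 -0.1 -0.3]
shift [ 0.245  0.006 -0.041] turn [ 0.0006  0.0003 -0.0001]
```

View pics/w4c.png

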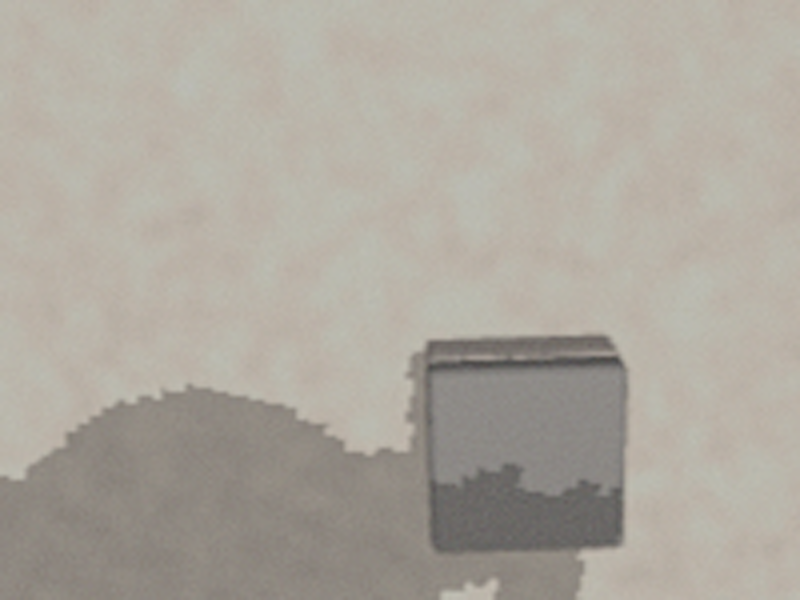

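```bash
python3 - <<'E'
from workcell import viewer,bot
from h import *
s=bot.read_state();C=viewer.read_camera("wrist")
q=np.array([pix2(C,220+u/4,130+v/4,.022,s) for u,v in [(428,366),(626,367),(624,548),(433,552)]]);print(q.mean(0))
for i in range(4): d=q[(i+1)%4]-q[i];print(np.linalg.norm(d),np.degrees(np.arctan2(d[1],d[0])))
E
python3 plan.py .6805 .0595 .03 76
```

```text
[0.68012682 0.06161273]
0.033359980156336184 -76.31501410309767
0.0331030178386044 -163.65695425528583
0.03357796417325074 105.29067455135568
0.03403429732907922 15.925183082895815
t 10.45 pos [0.6765 0.0848 0.136 ] w 0.7 F [ 0.9  1.2 -0.1]
shift [0.255 0.021 1.06 ] turn [ 0.0005  0.0002 -0.    ]
```

Request:
move_arm --series "0 0 -0.008 0.24 0.015 0.2 0.4; 0 0 -0.008 0.24 0.015 0.4 0.4; 0 0 -0.008 0.24 0.015 0.55 0.4; 0 0 -0.008 0.24 0.015 0.7 0.4; 0 0 -0.008 0.24 0.015 0.8 0.4; 0 0 -0.008 0.24 0.015 0.9 0.4; 0 0 -0.008 0.24 0.015 0.97 0.4; 0 0 -0.008 0.24 0.015 1 0.4"

```text
time: 11.25
tool_pos: [0.6816, 0.0601, 0.0355]
tcp_rot: [2.49, -1.915, -0.001]
wrist_force: [-0.7, -0.1, -0.2]
width: 0.7
```

```bash
python3 plan.py .681 .061 .028 75
python3 - <<'E'
from workcell import viewer,bot
import cv2
from h import *
a=viewer.read_camera("wrist")["pixels"][:,:,::-1];cv2.imwrite("pics/w5.png",a)
E
```

```text
t 11.25 pos [0.6816 0.0601 0.0355] w 0.7 F [-0.7 -0.1 -0.2]
shift [-0.01   0.003  0.075] turn [ 0.0004  0.0001 -0.0009]
```

View pics/w5.png

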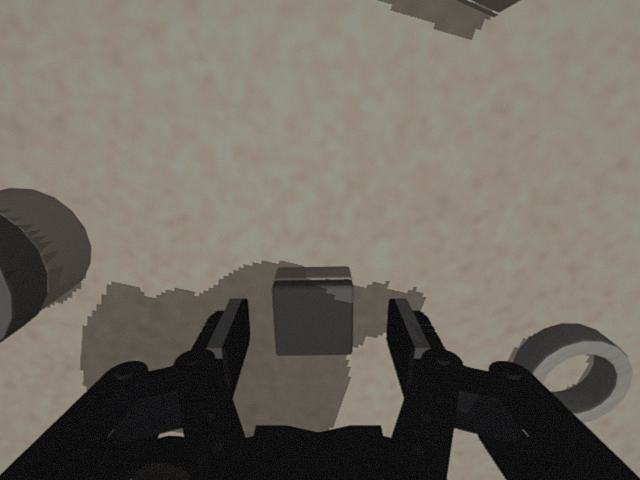

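Run:
```python
from workcell import viewer,bot
from h import *
s=bot.read_state();C=viewer.read_camera("wrist")
q=np.array([pix2(C,u,v,.022,s) for u,v in [(273,284),(354,283),(351,354),(277,355)]]);print(q.mean(0))
d=R.from_rotvec(s["tcp_rot"]).inv().apply(np.r_[q.mean(0),.022]-s["tool_pos"]);print(d)
```

```text
[0.68125419 0.06182881]
[-0.00175495 -0.00017787  0.01339246]
```

Request:
move_arm --series "0 0 0 -0.01 0.01 0.04 0.3; 0 0 0 -0.01 0.01 0.075 0; 0 0 0 -0.01 0.01 0.075 -0.1; 0 0 0 -0.01 0.01 0.075 -1; 0 0 0 -0.01 0.01 0.075 -1; 0 0 0 -0.01 0.01 0.075 -1; 0 0 0 -0.01 0.01 0.075 -1; 0 0 0 -0.01 0.01 0.075 -1" --squeeze 30

```text
time: 12.15
tool_pos: [0.6806, 0.0607, 0.0287]
tcp_rot: [2.49, -1.915, -0.0]
wrist_force: [-0.3, 0.2, -0.4]
width: 0.391
```

```bash
python3 plan.py .681 .061 .028 75
```

```text
t 12.15 pos [0.6806 0.0607 0.0287] w 0.391 F [-0.3  0.2 -0.4]
shift [-0.002 -0.005  0.007] turn [ 0.0001  0.     -0.001 ]
```

Request:
move_arm --series "0 0 0 0 0 -0.06 -1; 0 0 0 0 0 -0.18 -1; 0 0 0 0 0 -0.32 -1; 0 0 0 0 0 -0.47 -1; 0 0 0 0 0 -0.62 -1; 0 0 0 0 0 -0.75 -1; 0 0 0 0 0 -0.85 -1; 0 0 0 0 0 -0.9 -1"

```text
time: 12.95
tool_pos: [0.6815, 0.0607, 0.1208]
tcp_rot: [-2.489, 1.914, -0.003]
wrist_force: [0.7, -0.3, 0.2]
width: 0.391
```

```bash
python3 plan.py .490 .257 .12 86
```

```text
t 12.95 pos [0.6815 0.0607 0.1208] w 0.391 F [ 0.7 -0.3  0.2]
shift [-2.389  1.346  0.004] turn [-0.0011 -0.0001  0.0907]
```

Request:
move_arm --series "0 0 0.01 -0.1 0.06 0 -1; 0 0 0.025 -0.25 0.14 0 -1; 0 0 0.04 -0.4 0.23 0 -1; 0 0 0.055 -0.55 0.31 0 -1; 0 0 0.07 -0.7 0.4 0 -1; 0 0 0.085 -0.84 0.48 0 -1; 0 0 0.091 -0.95 0.55 0 -1; 0 0 0.091 -1 0.57 0 -1"

```text
time: 13.75
tool_pos: [0.5986, 0.1433, 0.1184]
tcp_rot: [2.297, -2.141, -0.001]
wrist_force: [-0.4, 0.6, -0.5]
width: 0.39
```

```bash
python3 plan.py .490 .257 .12 86
```

```text
t 13.75 pos [0.5986 0.1433 0.1184] w 0.39 F [-0.4  0.6 -0.5]
shift [-1.21   1.004 -0.015] turn [ 0.0007 -0.      0.0002]
```

Request:
move_arm --series "0 0 0 -0.1 0.08 0 -1; 0 0 0 -0.25 0.2 0 -1; 0 0 0 -0.4 0.35 0 -1; 0 0 0 -0.55 0.5 0 -1; 0 0 0 -0.7 0.65 0 -1; 0 0 0 -0.84 0.8 0 -1; 0 0 0 -0.95 0.92 0 -1; 0 0 0 -1 1 0 -1"

```text
time: 14.55
tool_pos: [0.4915, 0.2367, 0.1187]
tcp_rot: [2.298, -2.141, -0.001]
wrist_force: [0.3, 0.0, -0.3]
width: 0.385
```

```bash
python3 plan.py .490 .257 .062 86
```

```text
t 14.55 pos [0.4915 0.2367 0.1187] w 0.385 F [ 0.3  0.  -0.3]
shift [-0.203  0.     0.567] turn [0.0002 0.     0.0004]
```

Request:
move_arm --series "0 0 0 -0.08 0 0 -1; 0 0 0 -0.15 0 0.05 -1; 0 0 0 -0.2 0 0.15 -1; 0 0 0 -0.2 0 0.25 -1; 0 0 0 -0.2 0 0.35 -1; 0 0 0 -0.2 0 0.4 -1; 0 0 0 -0.2 0 0.42 -1; 0 0 0 -0.2 0 0.42 -1"

```text
time: 15.35
tool_pos: [0.4917, 0.2551, 0.0762]
tcp_rot: [2.296, -2.143, -0.001]
wrist_force: [0.3, -0.1, -0.1]
width: 0.388
```

```bash
python3 plan.py .490 .257 .061 86;python3 - <<'E'
from workcell import viewer,bot
import cv2
from h import *
a=viewer.read_camera("wrist")["pixels"][:,:,::-1];cv2.imwrite("pics/w6.png",a)
a=viewer.read_camera("side")["pixels"][:,:,::-1];crop(a,140,100,200,150,4,"s6.png",.6)
E
```

```text
t 15.35 pos [0.4917 0.2551 0.0762] w 0.388 F [ 0.3 -0.1 -0.1]
shift [-0.02   0.015  0.152] turn [ 0.0005 -0.0002 -0.0006]
```

View pics/w6.png

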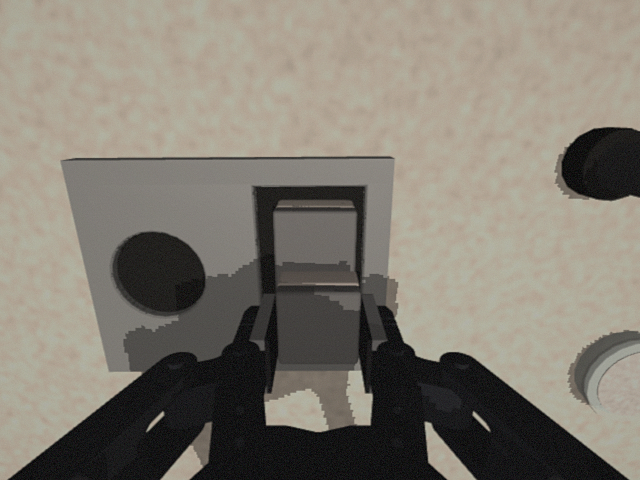

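View pics/s6.png

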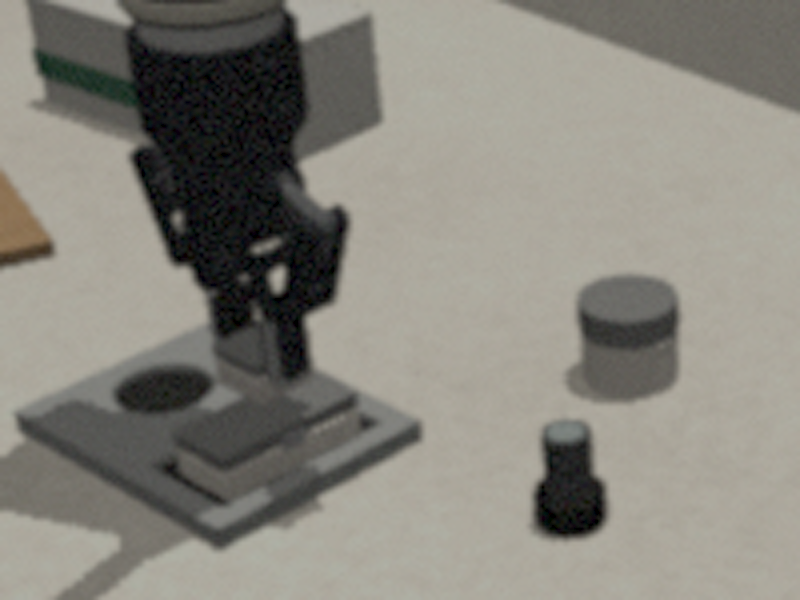

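Request:
move_arm --series "0 0 0 -0.02 0.015 0.04 -1; 0 0 0 -0.02 0.015 0.08 -1; 0 0 0 -0.02 0.015 0.11 -1; 0 0 0 -0.02 0.015 0.13 -1; 0 0 0 -0.02 0.015 0.145 -1; 0 0 0 -0.02 0.015 0.153 -1; 0 0 0 -0.02 0.015 0.153 -1; 0 0 0 -0.02 0.015 0.153 -1"

```text
time: 16.25
tool_pos: [0.4903, 0.2574, 0.0616]
tcp_rot: [-2.297, 2.143, -0.0]
wrist_force: [0.5, -0.2, 0.2]
width: 0.393
```

```bash
python3 plan.py .490 .257 .061 86
```

```text
t 16.25 pos [0.4903 0.2574 0.0616] w 0.393 F [ 0.5 -0.2  0.2]
shift [0.004 0.003 0.006] turn [-0.0001  0.     -0.0004]
```

Next I release the box, rise and look.

Request:
move_arm --series "0 0 0 0 0 0.008 -1; 0 0 0 0 0 0.008 0.2; 0 0 0 0 0 0.008 0.2; 0 0 0 0 0 0.008 0.2; 0 0 0 0 0 -0.1 0.2; 0 0 0 0 0 -0.4 0.2; 0 0 0 0 0 -0.7 0.3; 0 0 0 0 0 -0.8 0.4"

```text
time: 17.05
tool_pos: [0.4926, 0.2585, 0.1459]
tcp_rot: [-2.292, 2.139, -0.004]
wrist_force: [1.0, 0.8, 0.7]
width: 0.702
```

```bash
python3 plan.py .5595 -.122 .14 86;python3 - <<'E'
from workcell import viewer,bot
import cv2
from h import *
a=viewer.read_camera("wrist")["pixels"][:,:,::-1];cv2.imwrite("pics/w7.png",a)
E
```

```text
t 17.05 pos [0.4926 0.2585 0.1459] w 0.702 F [1.  0.8 0.7]
shift [ 3.842 -0.405  0.052] turn [-0.003   0.0012 -0.0003]
```

View pics/w7.png

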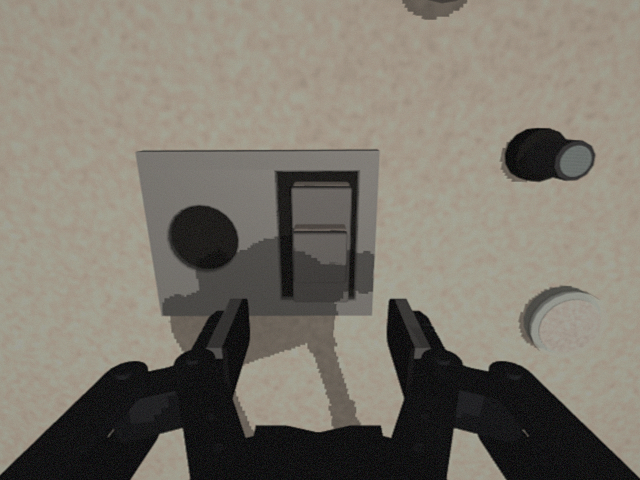

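The cover box sits on the slide box at wrist (320,265), square with it. Next is the bottle.

Request:
move_arm --series "0 0 0 0.2 -0.02 0 0.4; 0 0 0 0.4 -0.04 0 0.4; 0 0 0 0.6 -0.06 0 0.4; 0 0 0 0.8 -0.08 0 0.4; 0 0 0 1 -0.1 0 0.4; 0 0 0 1 -0.1 0 0.4; 0 0 0 1 -0.1 0 0.4; 0 0 0 1 -0.1 0 0.4"

```text
time: 17.9
tool_pos: [0.5067, 0.1588, 0.141]
tcp_rot: [2.297, -2.143, -0.001]
wrist_force: [0.6, -0.4, 0.0]
width: 0.7
```

Request:
move_arm --series "0 0 0 0.2 -0.02 0 0.4; 0 0 0 0.4 -0.04 0 0.4; 0 0 0 0.6 -0.06 0 0.4; 0 0 0 0.8 -0.08 0 0.4; 0 0 0 1 -0.1 0 0.4; 0 0 0 1 -0.1 0 0.4; 0 0 0 1 -0.1 0 0.4; 0 0 0 1 -0.1 0 0.4"

```text
time: 18.7
tool_pos: [0.5238, 0.0603, 0.1414]
tcp_rot: [-2.298, 2.142, 0.001]
wrist_force: [-0.1, -0.1, 0.4]
width: 0.699
```

Request:
move_arm --series "0 0 0 0.2 -0.02 0 0.4; 0 0 0 0.4 -0.04 0 0.4; 0 0 0 0.6 -0.06 0 0.4; 0 0 0 0.8 -0.08 0 0.4; 0 0 0 1 -0.1 0 0.4; 0 0 0 1 -0.1 0 0.4; 0 0 0 1 -0.1 0 0.4; 0 0 0 1 -0.1 0 0.4"

```text
time: 19.5
tool_pos: [0.5406, -0.0386, 0.1413]
tcp_rot: [-2.298, 2.142, 0.001]
wrist_force: [-0.1, -0.1, -0.4]
width: 0.703
```

```bash
python3 plan.py .5595 -.122 .14 86;python3 - <<'E'
from workcell import viewer,bot
import cv2
from h import *
a=viewer.read_camera("wrist")["pixels"][:,:,::-1];cv2.imwrite("pics/w8.png",a)
a=viewer.read_camera("scene")["pixels"][:,:,::-1];crop(a,340,70,160,120,5,"s8.png",.6)
E
```

```text
t 19.5 pos [ 0.5406 -0.0386  0.1413] w 0.703 F [-0.1 -0.1 -0.4]
shift [ 0.845 -0.13   0.013] turn [0.0002 0.0003 0.0001]
```

View pics/w8.png

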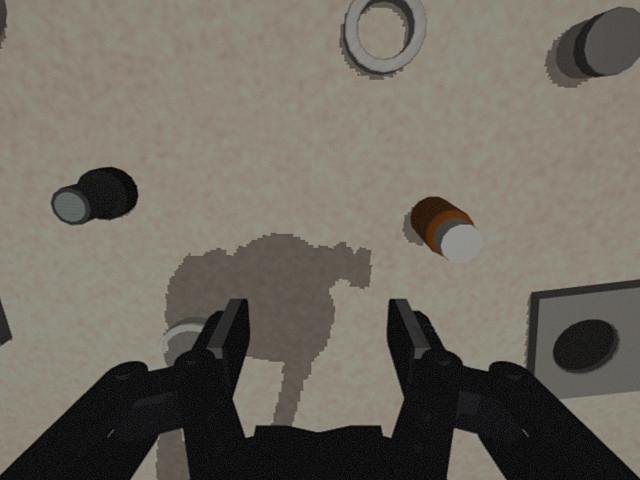

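View pics/s8.png

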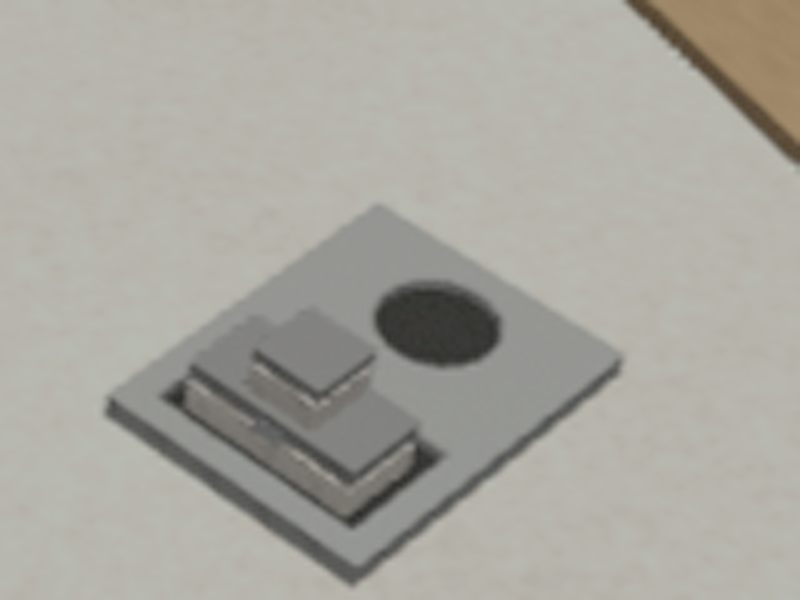

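Run:
```python
from workcell import viewer,bot
from h import *
s=bot.read_state();C=viewer.read_camera("wrist");A=viewer.read_camera("scene")
g=lambda p,z:np.mean([pix2(A,340+u/5,70+v/5,z) for u,v in p],0)
print(g([(350,475),(192,362),(420,425),(262,314)],.032),g([(253,353),(312,308),(376,353),(320,392)],.054))
print(pix2(C,461,243,.062,s))
print("small pot",pix2(A,269,355,.03),"ring",pix2(A,337,312,.016),"petri",pix2(A,300,186,.015))
```

```text
[0.49253158 0.25632255] [0.49351091 0.25649852]
[ 0.55820379 -0.12166507]
small pot [ 0.67074106 -0.19459842] ring [ 0.67500665 -0.06709327] petri [0.43314258 0.05512368]
```

Request:
move_arm --series "0 0 0 0.2 -0.03 0 0.4; 0 0 0 0.4 -0.06 0 0.4; 0 0 0 0.6 -0.1 0 0.4; 0 0 0 0.8 -0.13 0 0.4; 0 0 0 0.845 -0.13 0 0.4; 0 0 0 0.845 -0.13 0 0.4; 0 0 0 0.845 -0.13 0 0.4; 0 0 0 0.845 -0.13 0 0.4"

```text
time: 20.5
tool_pos: [0.5593, -0.1223, 0.1414]
tcp_rot: [2.298, -2.142, -0.001]
wrist_force: [0.4, -0.6, 0.9]
width: 0.698
```

```bash
python3 plan.py .559 -.122 .033 86;python3 - <<'E'
from workcell import viewer,bot
import cv2
from h import *
a=viewer.read_camera("wrist")["pixels"][:,:,::-1];cv2.imwrite("pics/w9.png",a)
E
```

```text
t 20.5 pos [ 0.5593 -0.1223  0.1414] w 0.698 F [ 0.4 -0.6  0.9]
shift [-0.002  0.003  1.084] turn [0.0002 0.0002 0.    ]
```

View pics/w9.png

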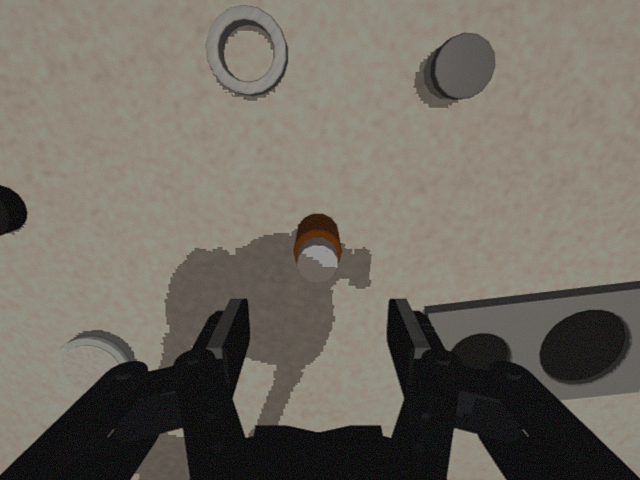

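Run:
```python
from workcell import viewer,bot
from h import *
s=bot.read_state();C=viewer.read_camera("wrist")
print(pix2(C,318,264,.062,s))
# optics tray recess rims
print(pix2(C,585,346,.012,s))
```

```text
[ 0.55779375 -0.12252805]
[ 0.48036957 -0.34494507]
```

Request:
move_arm --series "0 0 0 0 0 0.2 0.4; 0 0 0 0 0 0.4 0.4; 0 0 0 0 0 0.55 0.4; 0 0 0 0 0 0.7 0.4; 0 0 0 0 0 0.8 0.4; 0 0 0 0 0 0.9 0.4; 0 0 0 0 0 0.97 0.4; 0 0 0 0 0 1 0.4"

```text
time: 21.4
tool_pos: [0.5594, -0.1232, 0.0407]
tcp_rot: [2.297, -2.143, -0.001]
wrist_force: [0.6, -0.9, -0.5]
width: 0.698
```

```bash
python3 plan.py .559 -.122 .033 86
```

```text
t 21.4 pos [ 0.5594 -0.1232  0.0407] w 0.698 F [ 0.6 -0.9 -0.5]
shift [-0.012  0.003  0.077] turn [ 0.0004  0.0001 -0.0003]
```

Request:
move_arm --series "0 0 0 -0.01 0.008 0.04 0.3; 0 0 0 -0.01 0.008 0.077 0; 0 0 0 -0.01 0.008 0.077 -0.1; 0 0 0 -0.01 0.008 0.077 -1; 0 0 0 -0.01 0.008 0.077 -1; 0 0 0 -0.01 0.008 0.077 -1; 0 0 0 -0.01 0.008 0.077 -1; 0 0 0 -0.01 0.008 0.077 -1" --squeeze 35

```text
time: 22.2
tool_pos: [0.559, -0.1223, 0.034]
tcp_rot: [-2.297, 2.143, -0.001]
wrist_force: [0.6, 0.4, 0.5]
width: 0.363
```

```bash
python3 plan.py .559 -.122 .033 86
```

```text
t 22.2 pos [ 0.559  -0.1223  0.034 ] w 0.363 F [0.6 0.4 0.5]
shift [-0.003 -0.001  0.01 ] turn [-0.0002 -0.0001 -0.0003]
```

Request:
move_arm --series "0 0 0 0 0 -0.06 -1; 0 0 0 0 0 -0.18 -1; 0 0 0 0 0 -0.32 -1; 0 0 0 0 0 -0.47 -1; 0 0 0 0 0 -0.62 -1; 0 0 0 0 0 -0.75 -1; 0 0 0 0 0 -0.85 -1; 0 0 0 0 0 -0.9 -1"

```text
time: 23.0
tool_pos: [0.5596, -0.1225, 0.1256]
tcp_rot: [-2.296, 2.143, -0.003]
wrist_force: [-0.8, 0.1, 0.0]
width: 0.365
```

```bash
python3 plan.py .485 .3425 .125 86
```

```text
t 23.0 pos [ 0.5596 -0.1225  0.1256] w 0.365 F [-0.8  0.1  0. ]
shift [-4.69e+00  4.23e-01  1.00e-03] turn [-0.001  -0.0004 -0.0003]
```

Request:
move_arm --series "0 0 0 -0.08 0.01 0 -1; 0 0 0 -0.22 0.02 0 -1; 0 0 0 -0.37 0.03 0 -1; 0 0 0 -0.52 0.05 0 -1; 0 0 0 -0.67 0.06 0 -1; 0 0 0 -0.82 0.08 0 -1; 0 0 0 -0.94 0.09 0 -1; 0 0 0 -1 0.09 0 -1"

```text
time: 23.8
tool_pos: [0.5425, -0.0216, 0.1237]
tcp_rot: [2.298, -2.142, -0.0]
wrist_force: [-0.5, 0.3, -1.4]
width: 0.365
```

Request:
move_arm --series "0 0 0 -0.12 0.01 0 -1; 0 0 0 -0.25 0.02 0 -1; 0 0 0 -0.38 0.03 0 -1; 0 0 0 -0.52 0.05 0 -1; 0 0 0 -0.67 0.06 0 -1; 0 0 0 -0.82 0.08 0 -1; 0 0 0 -0.94 0.09 0 -1; 0 0 0 -1 0.09 0 -1"

```text
time: 24.6
tool_pos: [0.5267, 0.0774, 0.1238]
tcp_rot: [2.298, -2.142, -0.0]
wrist_force: [0.1, 0.1, -0.8]
width: 0.361
```

Request:
move_arm --series "0 0 0 -0.12 0.01 0 -1; 0 0 0 -0.25 0.02 0 -1; 0 0 0 -0.38 0.03 0 -1; 0 0 0 -0.52 0.05 0 -1; 0 0 0 -0.67 0.06 0 -1; 0 0 0 -0.82 0.08 0 -1; 0 0 0 -0.94 0.09 0 -1; 0 0 0 -1 0.09 0 -1"

```text
time: 25.4
tool_pos: [0.5108, 0.1766, 0.1238]
tcp_rot: [-2.298, 2.142, 0.0]
wrist_force: [-0.3, -1.7, -0.5]
width: 0.362
```

Request:
move_arm --series "0 0 0 -0.12 0.01 0 -1; 0 0 0 -0.25 0.02 0 -1; 0 0 0 -0.38 0.03 0 -1; 0 0 0 -0.52 0.05 0 -1; 0 0 0 -0.67 0.06 0 -1; 0 0 0 -0.82 0.08 0 -1; 0 0 0 -0.94 0.09 0 -1; 0 0 0 -1 0.09 0 -1"

```text
time: 26.2
tool_pos: [0.495, 0.2757, 0.1238]
tcp_rot: [-2.298, 2.142, 0.0]
wrist_force: [-0.6, -0.6, 0.6]
width: 0.361
```

```bash
python3 plan.py .485 .3425 .04 86
```

```text
t 26.2 pos [0.495  0.2757 0.1238] w 0.361 F [-0.6 -0.6  0.6]
shift [-0.673  0.053  0.838] turn [-0.      0.0001  0.0003]
```

Request:
move_arm --series "0 0 0 -0.12 0.01 0 -1; 0 0 0 -0.25 0.02 0 -1; 0 0 0 -0.38 0.03 0 -1; 0 0 0 -0.5 0.05 0 -1; 0 0 0 -0.6 0.05 0 -1; 0 0 0 -0.67 0.05 0 -1; 0 0 0 -0.67 0.05 0.1 -1; 0 0 0 -0.67 0.05 0.2 -1"

```text
time: 27.0
tool_pos: [0.4857, 0.3408, 0.1032]
tcp_rot: [-2.297, 2.143, -0.0]
wrist_force: [1.1, -0.8, -0.6]
width: 0.364
```

```bash
python3 plan.py .485 .3425 .04 86;python3 - <<'E'
from workcell import viewer,bot
import cv2
from h import *
a=viewer.read_camera("wrist")["pixels"][:,:,::-1];cv2.imwrite("pics/w10.png",a)
E
```

```text
t 27.0 pos [0.4857 0.3408 0.1032] w 0.364 F [ 1.1 -0.8 -0.6]
shift [-0.017  0.006  0.632] turn [-0.0002 -0.     -0.0001]
```

View pics/w10.png

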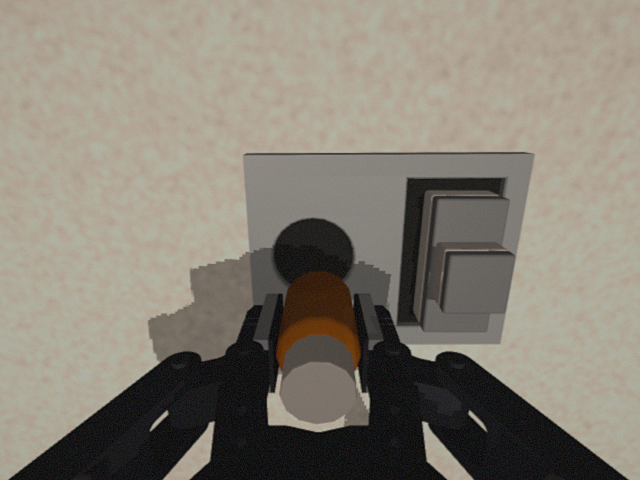

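Request:
move_arm --series "0 0 0 -0.02 0.005 0.12 -1; 0 0 0 -0.02 0.005 0.26 -1; 0 0 0 -0.02 0.005 0.38 -1; 0 0 0 -0.02 0.005 0.48 -1; 0 0 0 -0.02 0.005 0.55 -1; 0 0 0 -0.02 0.005 0.6 -1; 0 0 0 -0.02 0.005 0.625 -1; 0 0 0 -0.02 0.005 0.635 -1"

```text
time: 27.85
tool_pos: [0.4852, 0.3428, 0.0402]
tcp_rot: [-2.297, 2.143, -0.0]
wrist_force: [-0.4, 1.2, -0.3]
width: 0.361
```

```bash
python3 plan.py .485 .3425 .04 86;python3 - <<'E'
from workcell import viewer,bot
import cv2
from h import *
a=viewer.read_camera("wrist")["pixels"][:,:,::-1];cv2.imwrite("pics/w11.png",a)
a=viewer.read_camera("side")["pixels"][:,:,::-1];crop(a,120,100,200,150,4,"s11.png",.6)
E
```

```text
t 27.85 pos [0.4852 0.3428 0.0402] w 0.361 F [-0.4  1.2 -0.3]
shift [0.003 0.002 0.002] turn [-0.0001  0.0001 -0.0003]
```

View pics/w11.png

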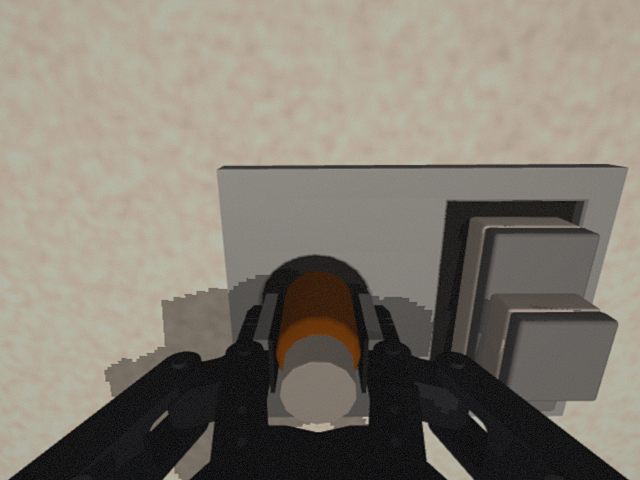

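View pics/s11.png

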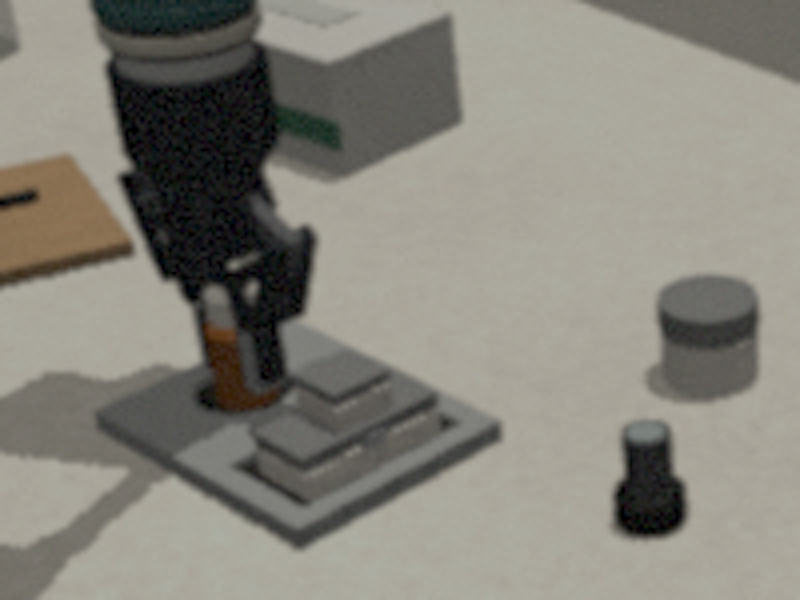

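Request:
move_arm --series "0 0 0 0 0 0.004 -1; 0 0 0 0 0 0.004 0; 0 0 0 0 0 0.004 0; 0 0 0 0 0 0.004 0; 0 0 0 0 0 -0.1 0; 0 0 0 0 0 -0.35 0; 0 0 0 0 0 -0.7 0; 0 0 0 0 0 -1 0.3"

```text
time: 28.75
tool_pos: [0.4851, 0.3428, 0.1424]
tcp_rot: [-2.296, 2.143, -0.0]
wrist_force: [0.3, 0.0, -0.5]
width: 0.644
```

```bash
python3 plan.py .675 .188 .14 86;python3 - <<'E'
from workcell import viewer,bot
import cv2
from h import *
a=viewer.read_camera("wrist")["pixels"][:,:,::-1];cv2.imwrite("pics/w12.png",a)
E
```

```text
t 28.75 pos [0.4851 0.3428 0.1424] w 0.644 F [ 0.3  0.  -0.5]
shift [ 1.676 -1.787  0.024] turn [-0.0003  0.0002 -0.0004]
```

View pics/w12.png

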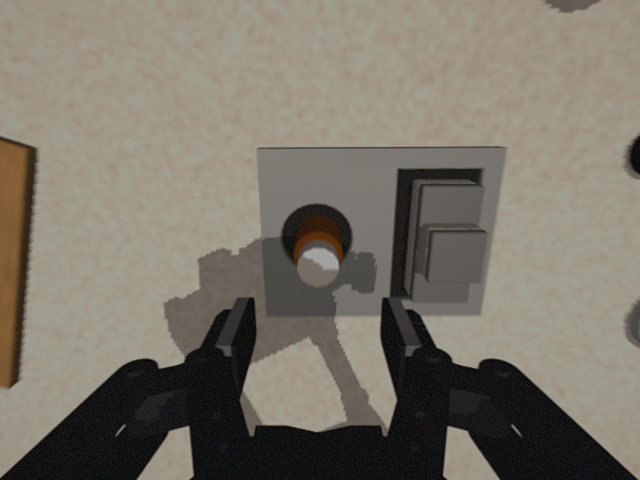

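The bottle stands upright in the round recess at wrist (318,250). Next is the large pot.

Request:
move_arm --series "0 0 0 0.2 -0.21 0 1; 0 0 0 0.4 -0.42 0 1; 0 0 0 0.6 -0.64 0 1; 0 0 0 0.8 -0.85 0 1; 0 0 0 0.84 -0.9 0 1; 0 0 0 0.84 -0.9 0 1; 0 0 0 0.84 -0.9 0 1; 0 0 0 0.84 -0.9 0 1"

```text
time: 29.6
tool_pos: [0.5796, 0.2659, 0.1402]
tcp_rot: [2.298, -2.142, -0.001]
wrist_force: [-0.1, 0.1, -0.4]
width: 0.999
```

```bash
python3 plan.py .675 .188 .14 86;python3 - <<'E'
from workcell import viewer,bot
import cv2
from h import *
print(bot.read_state()["q"].round(2))
a=viewer.read_camera("wrist")["pixels"][:,:,::-1];cv2.imwrite("pics/w13.png",a)
E
```

```text
t 29.6 pos [0.5796 0.2659 0.1402] w 0.999 F [-0.1  0.1 -0.4]
shift [ 0.844 -0.898  0.001] turn [0.0003 0.0001 0.0001]
[0.39 0.28 1.8  0.   1.06 1.89]
```

View pics/w13.png

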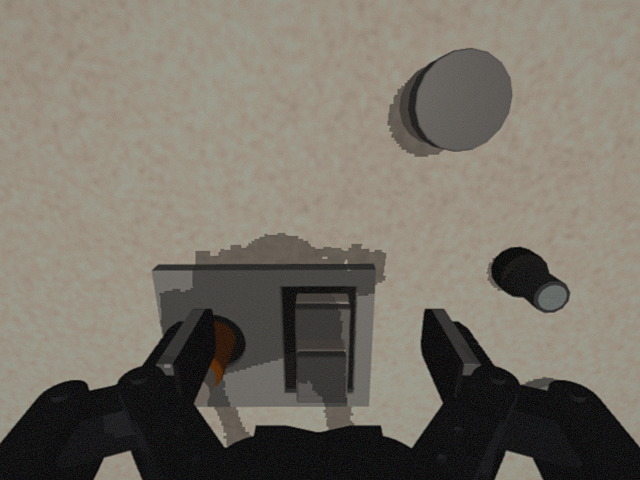

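Run:
```python
from workcell import viewer,bot
from h import *
s=bot.read_state();C=viewer.read_camera("wrist")
print(pix2(C,462.5,100,.048,s), pix2(C,552,296,.05,s))
```

```text
[0.67549094 0.19288546] [0.5616516  0.11204562]
```

Request:
move_arm --series "0 0 0 0.2 -0.21 0 1; 0 0 0 0.4 -0.42 0 1; 0 0 0 0.6 -0.64 0 1; 0 0 0 0.8 -0.85 0 1; 0 0 0 0.84 -0.9 0 1; 0 0 0 0.84 -0.9 0 1; 0 0 0 0.84 -0.9 0 1; 0 0 0 0.84 -0.9 0 1"

```text
time: 30.5
tool_pos: [0.675, 0.1887, 0.1401]
tcp_rot: [2.298, -2.142, -0.001]
wrist_force: [0.1, -0.3, -0.2]
width: 0.998
```

```bash
python3 plan.py .675 .188 .04 86;python3 - <<'E'
from workcell import viewer,bot
import cv2
from h import *
a=viewer.read_camera("wrist")["pixels"][:,:,::-1];cv2.imwrite("pics/w14.png",a)
E
```

```text
t 30.5 pos [0.675  0.1887 0.1401] w 0.998 F [ 0.1 -0.3 -0.2]
shift [ 7.000e-03 -1.000e-03  1.001e+00] turn [0.0005 0.0001 0.0003]
```

View pics/w14.png

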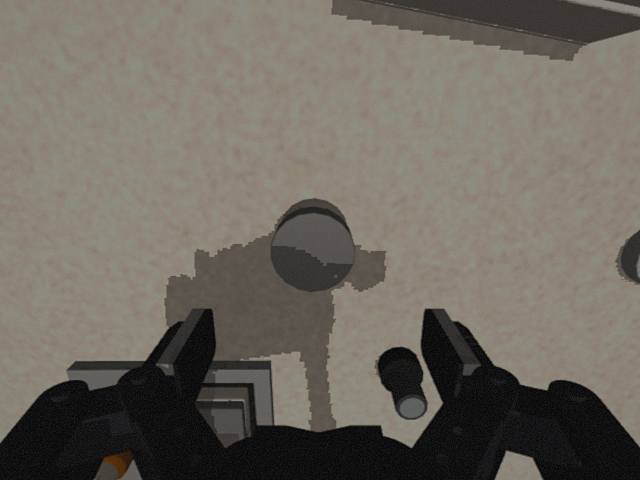

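```bash
python3 - <<'E'
from workcell import viewer,bot
from h import *
s=bot.read_state();C=viewer.read_camera("wrist")
p=pix2(C,313,250,.048,s);print(p)
E
python3 plan.py .6745 .1915 .04 86
```

```text
[0.67734166 0.19183686]
t 30.6 pos [0.6753 0.1885 0.1403] w 0.999 F [ 0.3  0.  -0.7]
shift [-0.03   0.005  1.003] turn [0.0002 0.0001 0.0003]
```

Request:
move_arm --series "0 0 0 -0.03 -0.01 0.2 1; 0 0 0 -0.03 -0.01 0.4 1; 0 0 0 -0.03 -0.01 0.55 1; 0 0 0 -0.03 -0.01 0.7 1; 0 0 0 -0.03 -0.01 0.8 1; 0 0 0 -0.03 -0.01 0.9 1; 0 0 0 -0.03 -0.01 0.97 1; 0 0 0 -0.03 -0.01 1 1"

```text
time: 31.4
tool_pos: [0.6767, 0.1905, 0.0395]
tcp_rot: [2.296, -2.143, -0.001]
wrist_force: [0.6, -1.0, -0.3]
width: 0.998
```

Request:
move_arm --series "0 0 0 0 0 0 0.5; 0 0 0 0 0 0 0.4; 0 0 0 0 0 0 -1; 0 0 0 0 0 0 -1; 0 0 0 0 0 0 -1; 0 0 0 0 0 0 -1; 0 0 0 0 0 0 -1; 0 0 0 0 0 0 -1" --squeeze 40

```text
time: 32.2
tool_pos: [0.6778, 0.1908, 0.0414]
tcp_rot: [-2.296, 2.142, -0.002]
wrist_force: [0.5, 0.3, 5.3]
width: 0.618
```

```bash
python3 plan.py .676 .1915 .04 86;python3 - <<'E'
from workcell import viewer,bot
import cv2
from h import *
a=viewer.read_camera("side")["pixels"][:,:,::-1];crop(a,200,80,200,150,4,"s15.png",.6)
E
```

```text
t 32.2 pos [0.6778 0.1908 0.0414] w 0.618 F [0.5 0.3 5.3]
shift [-0.008  0.018  0.014] turn [-0.0009  0.0002 -0.0003]
```

View pics/s15.png

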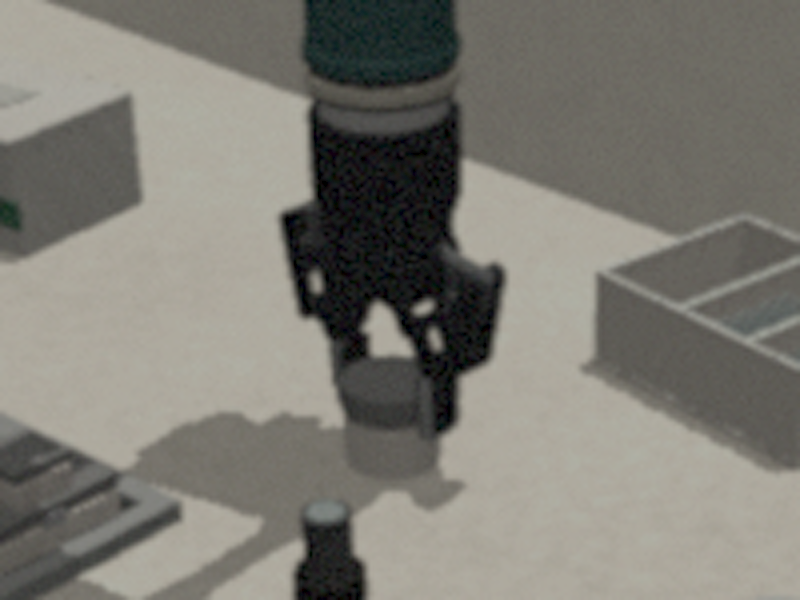

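Request:
move_arm --series "0 0 0 0 0 -0.06 -1; 0 0 0 0 0 -0.18 -1; 0 0 0 0 0 -0.32 -1; 0 0 0 0 0 -0.47 -1; 0 0 0 0 0 -0.62 -1; 0 0 0 0 0 -0.75 -1; 0 0 0 0 0 -0.85 -1; 0 0 0 0 0 -0.9 -1"

```text
time: 33.05
tool_pos: [0.6778, 0.1908, 0.1324]
tcp_rot: [-2.295, 2.142, -0.002]
wrist_force: [0.2, -0.5, -1.0]
width: 0.619
```

```bash
python3 plan.py .4805 -.345 .13 86;python3 - <<'E'
from workcell import viewer,bot
import cv2
from h import *
a=viewer.read_camera("side")["pixels"][:,:,::-1];crop(a,200,50,200,150,4,"s16.png",.6)
E
```

```text
t 33.05 pos [0.6778 0.1908 0.1324] w 0.619 F [ 0.2 -0.5 -1. ]
shift [5.209 2.338 0.016] turn [-0.0011  0.0002 -0.0003]
```

View pics/s16.png

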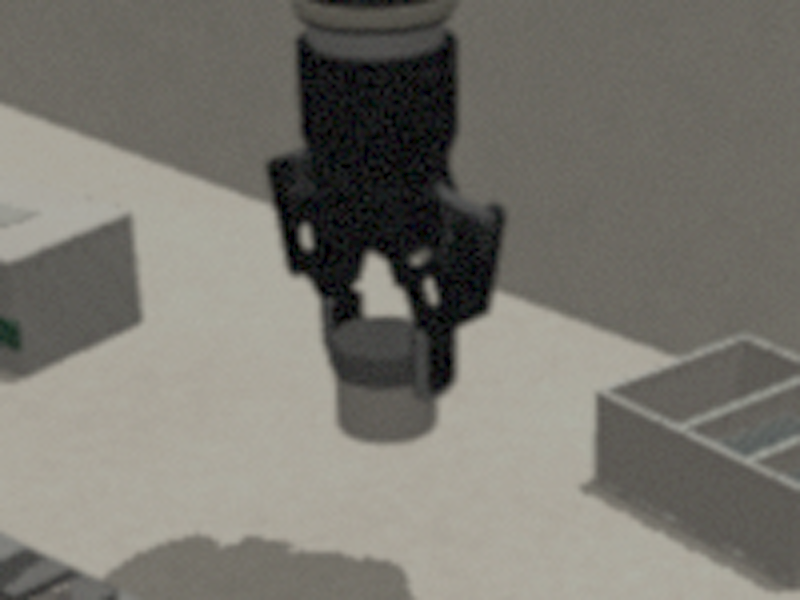

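The pot is held level, clear of the table. Now I carry it to the optics tray.

Request:
move_arm --series "0 0 0 0.08 0.04 0 -1; 0 0 0 0.22 0.1 0 -1; 0 0 0 0.37 0.17 0 -1; 0 0 0 0.52 0.23 0 -1; 0 0 0 0.67 0.3 0 -1; 0 0 0 0.82 0.37 0 -1; 0 0 0 0.94 0.42 0 -1; 0 0 0 1 0.45 0 -1"

```text
time: 33.9
tool_pos: [0.6385, 0.0861, 0.1304]
tcp_rot: [2.295, -2.145, 0.0]
wrist_force: [0.4, -0.1, -1.2]
width: 0.623
```

Request:
move_arm --series "0 0 0 0.12 0.05 0 -1; 0 0 0 0.25 0.11 0 -1; 0 0 0 0.38 0.17 0 -1; 0 0 0 0.52 0.23 0 -1; 0 0 0 0.67 0.3 0 -1; 0 0 0 0.82 0.37 0 -1; 0 0 0 0.94 0.42 0 -1; 0 0 0 1 0.45 0 -1"

```text
time: 34.7
tool_pos: [0.6004, -0.0167, 0.1303]
tcp_rot: [2.295, -2.145, -0.0]
wrist_force: [-0.5, -1.0, -1.2]
width: 0.618
```

Request:
move_arm --series "0 0 0 0.12 0.05 0 -1; 0 0 0 0.25 0.11 0 -1; 0 0 0 0.38 0.17 0 -1; 0 0 0 0.52 0.23 0 -1; 0 0 0 0.67 0.3 0 -1; 0 0 0 0.82 0.37 0 -1; 0 0 0 0.94 0.42 0 -1; 0 0 0 1 0.45 0 -1"

```text
time: 35.5
tool_pos: [0.5625, -0.1195, 0.1303]
tcp_rot: [2.295, -2.145, 0.0]
wrist_force: [0.6, -0.2, -0.5]
width: 0.617
```

Request:
move_arm --series "0 0 0 0.12 0.05 0 -1; 0 0 0 0.25 0.11 0 -1; 0 0 0 0.38 0.17 0 -1; 0 0 0 0.52 0.23 0 -1; 0 0 0 0.67 0.3 0 -1; 0 0 0 0.82 0.37 0 -1; 0 0 0 0.94 0.42 0 -1; 0 0 0 1 0.45 0 -1"

```text
time: 36.3
tool_pos: [0.5245, -0.2224, 0.1303]
tcp_rot: [2.295, -2.145, 0.0]
wrist_force: [-0.0, -0.1, -1.1]
width: 0.619
```

```bash
python3 plan.py .4805 -.345 .13 86
```

```text
t 36.3 pos [ 0.5245 -0.2224  0.1303] w 0.619 F [-0.  -0.1 -1.1]
shift [1.193 0.522 0.003] turn [-0.     -0.0001 -0.001 ]
```

Request:
move_arm --series "0 0 0 0.12 0.05 0 -1; 0 0 0 0.25 0.11 0 -1; 0 0 0 0.38 0.17 0 -1; 0 0 0 0.52 0.23 0 -1; 0 0 0 0.67 0.3 0 -1; 0 0 0 0.82 0.37 0 -1; 0 0 0 0.94 0.44 0 -1; 0 0 0 1 0.5 0 -1"

```text
time: 37.1
tool_pos: [0.4814, -0.3256, 0.1303]
tcp_rot: [2.296, -2.145, 0.0]
wrist_force: [-0.3, 0.4, -0.4]
width: 0.616
```

```bash
python3 plan.py .4805 -.345 .047 86;python3 - <<'E'
from workcell import viewer,bot
import cv2
from h import *
a=viewer.read_camera("wrist")["pixels"][:,:,::-1];cv2.imwrite("pics/w17.png",a)
E
```

```text
t 37.1 pos [ 0.4814 -0.3256  0.1303] w 0.616 F [-0.3  0.4 -0.4]
shift [0.192 0.023 0.833] turn [-0.     -0.0001 -0.0009]
```

View pics/w17.png

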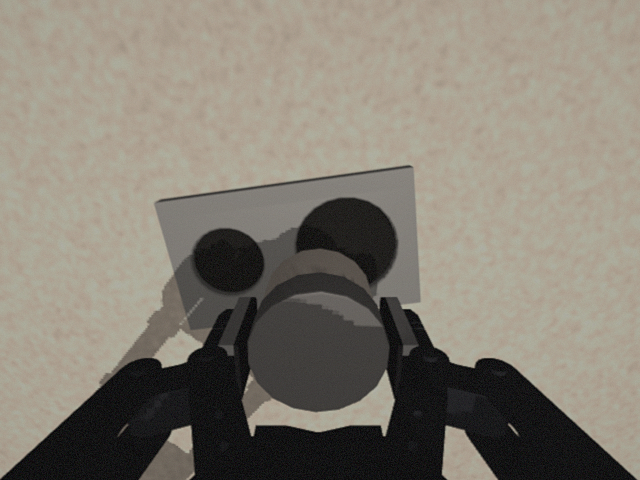

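Run:
```python
from workcell import viewer,bot
from h import *
s=bot.read_state();C=viewer.read_camera("wrist")
for u,v in [(347,246),(347,197),(347,295),(296,243),(398,243),(229,261)]: print(pix2(C,u,v,.012,s))
```

```text
[ 0.47777983 -0.34668736]
[ 0.5125886  -0.34343046]
[ 0.43961124 -0.35025863]
[ 0.47760003 -0.3108686 ]
[ 0.48240602 -0.38209579]
[ 0.46082251 -0.26394702]
```

Request:
move_arm --series "0 0 0 0.1 0.015 0 -1; 0 0 0 0.19 0.03 0.05 -1; 0 0 0 0.2 0.033 0.2 -1; 0 0 0 0.2 0.033 0.37 -1; 0 0 0 0.2 0.033 0.53 -1; 0 0 0 0.2 0.033 0.66 -1; 0 0 0 0.2 0.033 0.75 -1; 0 0 0 0.2 0.033 0.79 -1"

```text
time: 38.0
tool_pos: [0.4795, -0.3435, 0.0496]
tcp_rot: [2.297, -2.143, -0.004]
wrist_force: [-0.2, 0.5, -0.9]
width: 0.618
```

```bash
python3 plan.py .4795 -.3458 .0474 86;python3 - <<'E'
from workcell import viewer,bot
import cv2
from h import *
a=viewer.read_camera("wrist")["pixels"][:,:,::-1];cv2.imwrite("pics/w18.png",a)
a=viewer.read_camera("side")["pixels"][:,:,::-1];crop(a,360,280,200,150,4,"s18.png",.6)
E
```

```text
t 38.0 pos [ 0.4795 -0.3435  0.0496] w 0.618 F [-0.2  0.5 -0.9]
shift [0.023 0.002 0.022] turn [ 0.0008  0.0008 -0.0002]
```

View pics/w18.png

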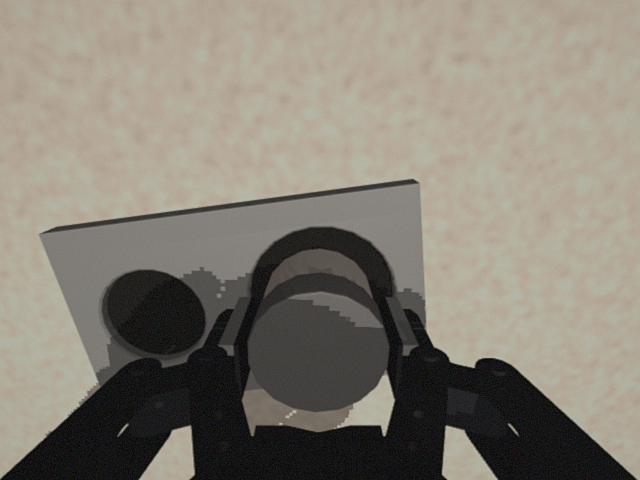

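View pics/s18.png

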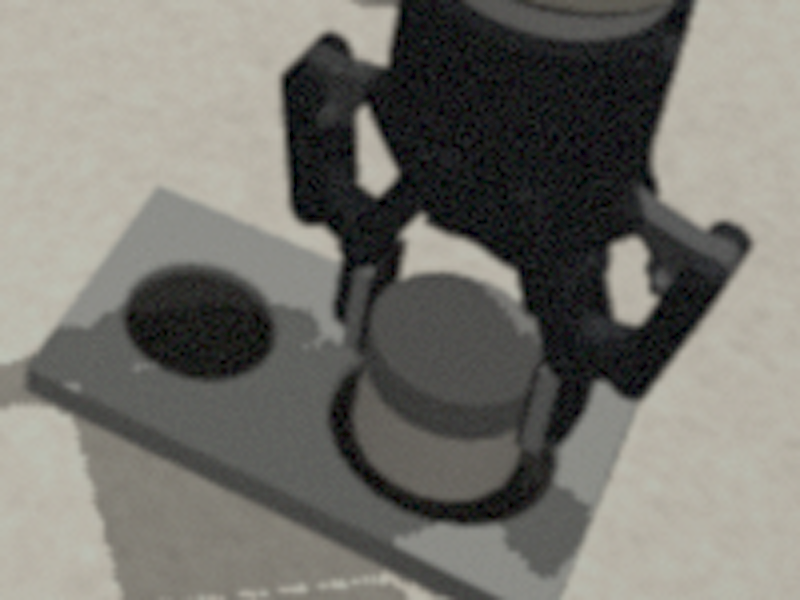

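Request:
move_arm --series "0 0 0 0.01 0 0.01 -1; 0 0 0 0.01 0 0.018 -1; 0 0 0 0.01 0 0.025 -1; 0 0 0 0.01 0 0.025 -1; 0 0 0 0.01 0 0.025 1; 0 0 0 0.01 0 0.025 1; 0 0 0 0.01 0 0.025 1; 0 0 0 0.01 0 0.025 1"

```text
time: 38.9
tool_pos: [0.4803, -0.3453, 0.049]
tcp_rot: [-2.297, 2.143, -0.001]
wrist_force: [-0.2, -0.5, -0.1]
width: 0.996
```

Request:
move_arm --series "0 0 0 0 0 -0.05 1; 0 0 0 0 0 -0.15 1; 0 0 0 0 0 -0.3 1; 0 0 0 0 0 -0.5 1; 0 0 0 0 0 -0.7 1; 0 0 0 0 0 -0.9 1; 0 0 0 0 0 -1 1; 0 0 0 0 0 -1 1"

```text
time: 39.7
tool_pos: [0.4817, -0.3464, 0.1519]
tcp_rot: [-2.297, 2.143, -0.008]
wrist_force: [0.7, -0.5, -0.3]
width: 0.998
```

```bash
python3 plan.py .562 .112 .15 86;python3 - <<'E'
from workcell import viewer,bot
import cv2
from h import *
a=viewer.read_camera("wrist")["pixels"][:,:,::-1];cv2.imwrite("pics/w19.png",a)
a=viewer.read_camera("side")["pixels"][:,:,::-1];crop(a,360,280,200,150,4,"s19.png",.6)
E
```

```text
t 39.7 pos [ 0.4817 -0.3464  0.1519] w 0.998 F [ 0.7 -0.5 -0.3]
shift [-4.517 -1.118  0.008] turn [-0.0019 -0.0017 -0.0003]
```

View pics/w19.png

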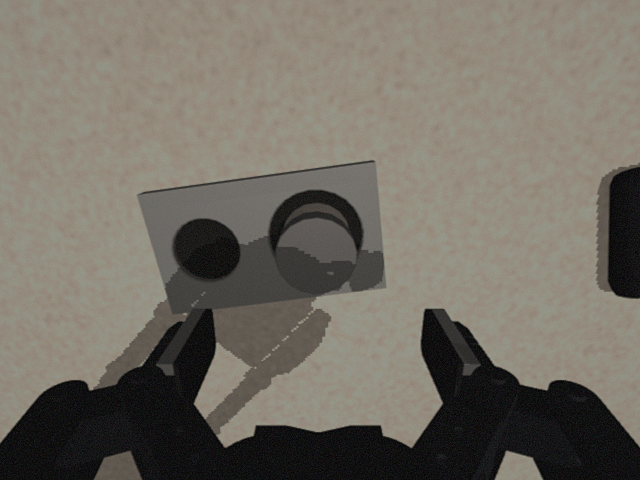

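View pics/s19.png

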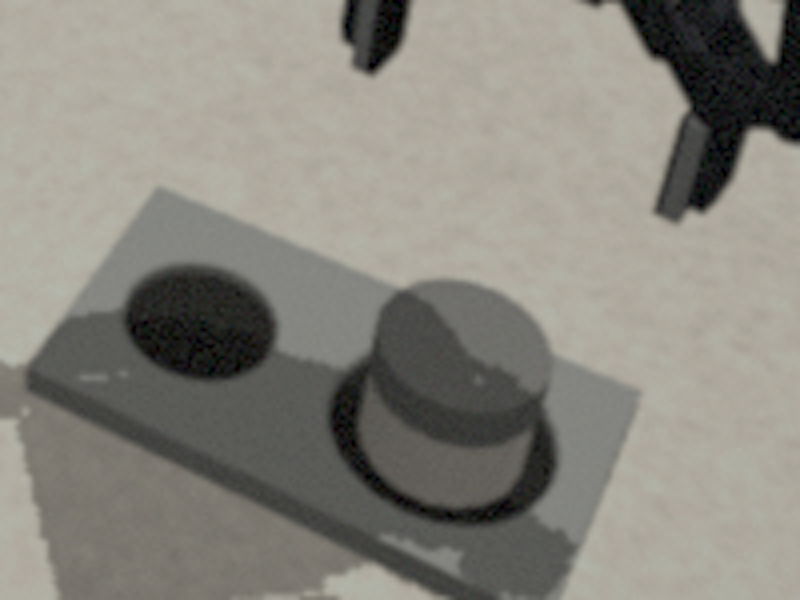

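The pot stands seated in the large recess, with the black floor visible all round. Last is the eyepiece.

Run:
```python
from workcell import viewer,bot
from h import *
s=bot.read_state();C=viewer.read_camera("wrist");print(pix2(C,207,248.5,.012,s))
```

```text
[ 0.46147849 -0.26226837]
```

Request:
move_arm --series "0 0 0 -0.15 -0.04 0 0.4; 0 0 0 -0.35 -0.08 0 0.4; 0 0 0 -0.55 -0.13 0 0.4; 0 0 0 -0.75 -0.18 0 0.4; 0 0 0 -0.9 -0.22 0 0.4; 0 0 0 -1 -0.24 0 0.4; 0 0 0 -1 -0.24 0 0.4; 0 0 0 -1 -0.24 0 0.4"

```text
time: 40.65
tool_pos: [0.4973, -0.2438, 0.1487]
tcp_rot: [2.297, -2.142, 0.0]
wrist_force: [0.7, -0.9, -0.1]
width: 0.703
```

Request:
move_arm --series "0 0 0 -0.15 -0.04 0 0.4; 0 0 0 -0.35 -0.08 0 0.4; 0 0 0 -0.55 -0.13 0 0.4; 0 0 0 -0.75 -0.18 0 0.4; 0 0 0 -0.9 -0.22 0 0.4; 0 0 0 -1 -0.24 0 0.4; 0 0 0 -1 -0.24 0 0.4; 0 0 0 -1 -0.24 0 0.4"

```text
time: 41.45
tool_pos: [0.5143, -0.1426, 0.1488]
tcp_rot: [2.297, -2.143, 0.001]
wrist_force: [0.5, 0.6, 0.4]
width: 0.702
```

Request:
move_arm --series "0 0 0 -0.15 -0.04 0 0.4; 0 0 0 -0.35 -0.08 0 0.4; 0 0 0 -0.55 -0.13 0 0.4; 0 0 0 -0.75 -0.18 0 0.4; 0 0 0 -0.9 -0.22 0 0.4; 0 0 0 -1 -0.24 0 0.4; 0 0 0 -1 -0.24 0 0.4; 0 0 0 -1 -0.24 0 0.4"

```text
time: 42.25
tool_pos: [0.5313, -0.0411, 0.1488]
tcp_rot: [2.297, -2.143, 0.0]
wrist_force: [0.8, 1.1, 0.2]
width: 0.699
```

Request:
move_arm --series "0 0 0 -0.15 -0.04 0 0.4; 0 0 0 -0.35 -0.08 0 0.4; 0 0 0 -0.55 -0.13 0 0.4; 0 0 0 -0.75 -0.18 0 0.4; 0 0 0 -0.9 -0.22 0 0.4; 0 0 0 -1 -0.24 0 0.4; 0 0 0 -1 -0.24 0 0.4; 0 0 0 -1 -0.24 0 0.4"

```text
time: 43.05
tool_pos: [0.5482, 0.0603, 0.1487]
tcp_rot: [2.297, -2.142, 0.0]
wrist_force: [0.2, -0.9, -0.5]
width: 0.695
```

```bash
python3 plan.py .562 .112 .14 86
```

```text
t 43.05 pos [0.5482 0.0603 0.1487] w 0.695 F [ 0.2 -0.9 -0.5]
shift [-0.506 -0.174  0.086] turn [ 0.0002 -0.0002 -0.0001]
```

Request:
move_arm --series "0 0 0 -0.15 -0.05 0 0.4; 0 0 0 -0.3 -0.1 0.04 0.4; 0 0 0 -0.42 -0.15 0.08 0.4; 0 0 0 -0.5 -0.17 0.08 0.4; 0 0 0 -0.5 -0.17 0.08 0.4; 0 0 0 -0.5 -0.17 0.08 0.4; 0 0 0 -0.5 -0.17 0.08 0.4; 0 0 0 -0.5 -0.17 0.08 0.4"

```text
time: 43.85
tool_pos: [0.5618, 0.1111, 0.1409]
tcp_rot: [-2.296, 2.144, -0.0]
wrist_force: [0.5, 0.5, -0.1]
width: 0.7
```

```bash
python3 plan.py .562 .112 .044 86;python3 - <<'E'
from workcell import viewer,bot
import cv2
from h import *
a=viewer.read_camera("wrist")["pixels"][:,:,::-1];cv2.imwrite("pics/w20.png",a)
E
```

```text
t 43.85 pos [0.5618 0.1111 0.1409] w 0.7 F [ 0.5  0.5 -0.1]
shift [-0.009 -0.002  0.969] turn [-0.0001 -0.0001 -0.0006]
```

View pics/w20.png

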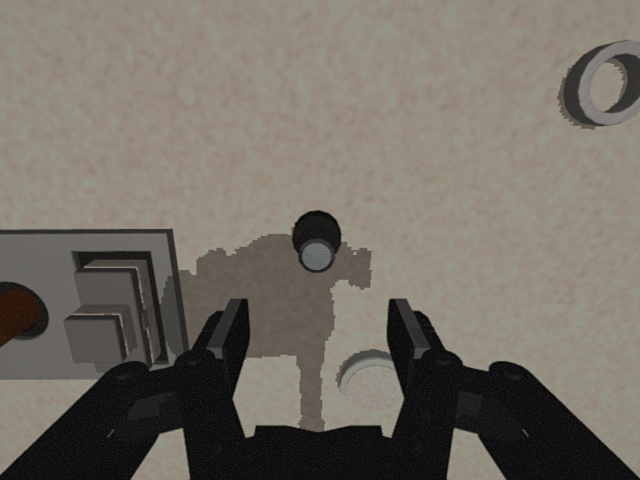

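Run:
```python
from workcell import viewer,bot
from h import *
s=bot.read_state();C=viewer.read_camera("wrist");print(pix2(C,317,256.5,.05,s))
```

```text
[0.56047504 0.11147758]
```

Request:
move_arm --series "0 0 0 -0.01 0 0.2 0.4; 0 0 0 -0.01 0 0.4 0.4; 0 0 0 -0.01 0 0.55 0.4; 0 0 0 -0.01 0 0.7 0.4; 0 0 0 -0.01 0 0.8 0.4; 0 0 0 -0.01 0 0.88 0.4; 0 0 0 -0.01 0 0.94 0.3; 0 0 0 -0.01 0 0.95 0.2"

```text
time: 44.75
tool_pos: [0.5615, 0.1124, 0.0451]
tcp_rot: [2.296, -2.143, -0.001]
wrist_force: [-0.4, -0.2, 0.8]
width: 0.599
```

```bash
python3 plan.py .562 .112 .046 86
```

```text
t 44.75 pos [0.5615 0.1124 0.0451] w 0.599 F [-0.4 -0.2  0.8]
shift [ 0.005 -0.005 -0.009] turn [ 0.0005 -0.     -0.0003]
```

Request:
move_arm --series "0 0 0 0 0 0 0; 0 0 0 0 0 0 -0.2; 0 0 0 0 0 0 -1; 0 0 0 0 0 0 -1; 0 0 0 0 0 0 -1; 0 0 0 0 0 0 -1; 0 0 0 0 0 0 -1; 0 0 0 0 0 0 -1" --squeeze 45

```text
time: 45.55
tool_pos: [0.5625, 0.1126, 0.0466]
tcp_rot: [-2.296, 2.143, -0.001]
wrist_force: [0.4, -0.8, 4.9]
width: 0.264
```

```bash
python3 plan.py .562 .112 .046 86
```

```text
t 45.55 pos [0.5625 0.1126 0.0466] w 0.264 F [ 0.4 -0.8  4.9]
shift [0.005 0.005 0.006] turn [-0.0007  0.     -0.0003]
```

Request:
move_arm --series "0 0 0 0 0 -0.06 -1; 0 0 0 0 0 -0.18 -1; 0 0 0 0 0 -0.32 -1; 0 0 0 0 0 -0.47 -1; 0 0 0 0 0 -0.62 -1; 0 0 0 0 0 -0.75 -1; 0 0 0 0 0 -0.85 -1; 0 0 0 0 0 -0.9 -1"

```text
time: 46.35
tool_pos: [0.5625, 0.1126, 0.1376]
tcp_rot: [-2.296, 2.142, -0.002]
wrist_force: [0.1, 0.5, -1.3]
width: 0.263
```

```bash
python3 plan.py .462 -.262 .135 86;python3 - <<'E'
from workcell import viewer,bot
import cv2
from h import *
a=viewer.read_camera("side")["pixels"][:,:,::-1];crop(a,180,80,200,150,4,"s21.png",.6)
E
```

```text
t 46.35 pos [0.5625 0.1126 0.1376] w 0.263 F [ 0.1  0.5 -1.3]
shift [3.668 1.262 0.022] turn [-0.0011  0.0001 -0.0003]
```

View pics/s21.png

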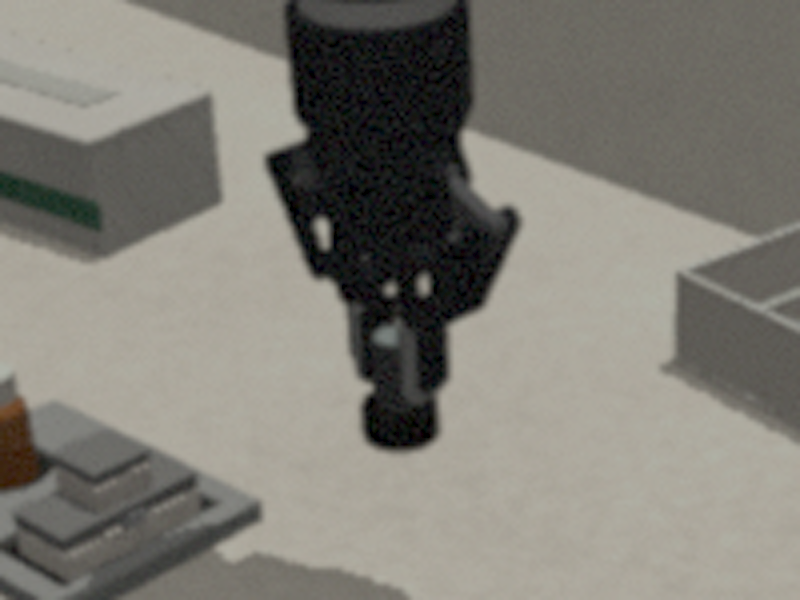

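Request:
move_arm --series "0 0 0 0.08 0.03 0 -1; 0 0 0 0.22 0.08 0 -1; 0 0 0 0.37 0.13 0 -1; 0 0 0 0.52 0.18 0 -1; 0 0 0 0.67 0.23 0 -1; 0 0 0 0.8 0.27 0 -1; 0 0 0 0.9 0.31 0 -1; 0 0 0 0.92 0.316 0 -1"

```text
time: 47.2
tool_pos: [0.5362, 0.0171, 0.1358]
tcp_rot: [2.295, -2.145, -0.0]
wrist_force: [-0.8, 0.6, -0.6]
width: 0.266
```

Request:
move_arm --series "0 0 0 0.1 0.03 0 -1; 0 0 0 0.22 0.08 0 -1; 0 0 0 0.37 0.13 0 -1; 0 0 0 0.52 0.18 0 -1; 0 0 0 0.67 0.23 0 -1; 0 0 0 0.8 0.27 0 -1; 0 0 0 0.9 0.31 0 -1; 0 0 0 0.92 0.316 0 -1"

```text
time: 48.0
tool_pos: [0.511, -0.0768, 0.1358]
tcp_rot: [2.295, -2.145, -0.0]
wrist_force: [0.5, -0.4, -0.5]
width: 0.264
```

Request:
move_arm --series "0 0 0 0.1 0.03 0 -1; 0 0 0 0.22 0.08 0 -1; 0 0 0 0.37 0.13 0 -1; 0 0 0 0.52 0.18 0 -1; 0 0 0 0.67 0.23 0 -1; 0 0 0 0.8 0.27 0 -1; 0 0 0 0.9 0.31 0 -1; 0 0 0 0.92 0.316 0 -1"

```text
time: 48.8
tool_pos: [0.4859, -0.1705, 0.1358]
tcp_rot: [2.295, -2.145, -0.0]
wrist_force: [-0.5, 0.1, 0.2]
width: 0.261
```

```bash
python3 plan.py .462 -.2627 .135 86
```

```text
t 48.8 pos [ 0.4859 -0.1705  0.1358] w 0.261 F [-0.5  0.1  0.2]
shift [0.904 0.301 0.008] turn [ 0.0001 -0.     -0.0009]
```

Request:
move_arm --series "0 0 0 0.1 0.03 0 -1; 0 0 0 0.22 0.08 0 -1; 0 0 0 0.37 0.13 0 -1; 0 0 0 0.52 0.18 0 -1; 0 0 0 0.67 0.23 0 -1; 0 0 0 0.8 0.27 0 -1; 0 0 0 0.87 0.29 0 -1; 0 0 0 0.89 0.3 0 -1"

```text
time: 49.6
tool_pos: [0.4623, -0.2613, 0.1358]
tcp_rot: [-2.295, 2.145, -0.0]
wrist_force: [0.0, 0.3, -1.1]
width: 0.263
```

```bash
python3 plan.py .462 -.2627 .0526 86
```

```text
t 49.6 pos [ 0.4623 -0.2613  0.1358] w 0.263 F [ 0.   0.3 -1.1]
shift [0.014 0.004 0.832] turn [-0.     0.    -0.001]
```

Request:
move_arm --series "0 0 0 0.005 0 0.1 -1; 0 0 0 0.005 0 0.25 -1; 0 0 0 0.005 0 0.4 -1; 0 0 0 0.005 0 0.54 -1; 0 0 0 0.005 0 0.65 -1; 0 0 0 0.005 0 0.72 -1; 0 0 0 0.005 0 0.77 -1; 0 0 0 0.005 0 0.79 -1"

```text
time: 50.4
tool_pos: [0.4625, -0.2607, 0.0562]
tcp_rot: [2.297, -2.143, -0.001]
wrist_force: [0.4, 0.0, -1.0]
width: 0.265
```

```bash
python3 plan.py .462 -.2627 .0526 86;python3 - <<'E'
from workcell import viewer,bot
import cv2
from h import *
a=viewer.read_camera("wrist")["pixels"][:,:,::-1];cv2.imwrite("pics/w22.png",a)
a=viewer.read_camera("side")["pixels"][:,:,::-1];crop(a,340,280,200,150,4,"s22.png",.6)
E
```

```text
t 50.4 pos [ 0.4625 -0.2607  0.0562] w 0.265 F [ 0.4  0.  -1. ]
shift [0.02  0.006 0.036] turn [ 0.0002  0.0002 -0.0003]
```

View pics/s22.png

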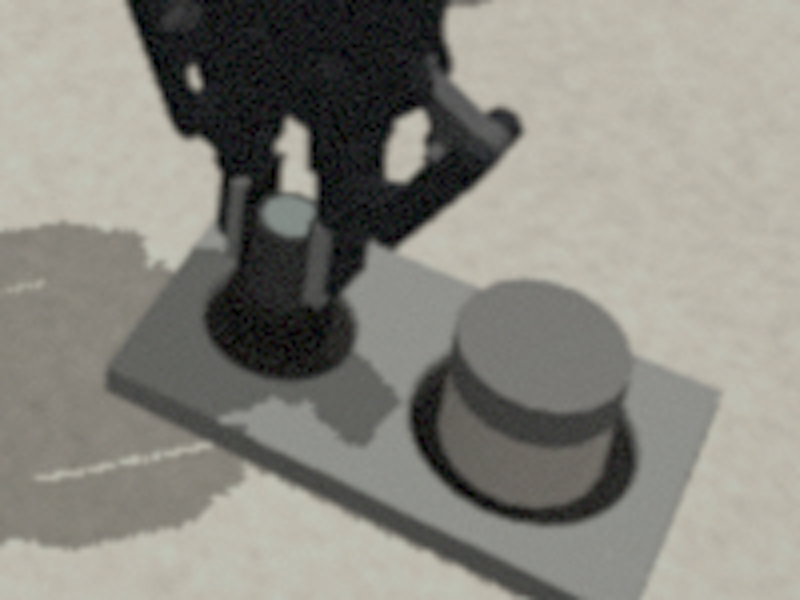

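View pics/w22.png

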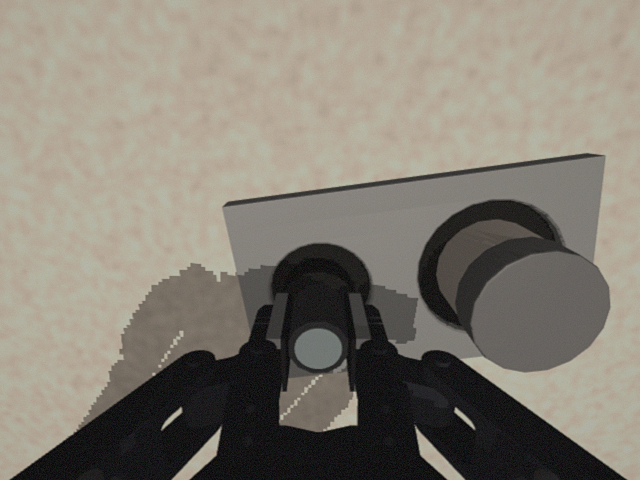

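Request:
move_arm --series "0 0 0 0.01 0 0.01 -1; 0 0 0 0.01 0 0.02 -1; 0 0 0 0.01 0 0.03 -1; 0 0 0 0.01 0 0.036 -1; 0 0 0 0.01 0 0.036 -1; 0 0 0 0.01 0 0.036 -1; 0 0 0 0.01 0 0.036 -1; 0 0 0 0.01 0 0.036 -1"

```text
time: 51.3
tool_pos: [0.4626, -0.2618, 0.0532]
tcp_rot: [-2.297, 2.143, -0.0]
wrist_force: [-0.4, 0.2, -1.0]
width: 0.261
```

```bash
python3 plan.py .462 -.2627 .0526 86
```

```text
t 51.3 pos [ 0.4626 -0.2618  0.0532] w 0.261 F [-0.4  0.2 -1. ]
shift [0.009 0.007 0.006] turn [-0.0001 -0.     -0.0003]
```

Request:
move_arm --series "0 0 0 0 0 0.006 -1; 0 0 0 0 0 0.01 -1; 0 0 0 0 0 0.01 -1; 0 0 0 0 0 0.01 -0.1; 0 0 0 0 0 0.01 -0.1; 0 0 0 0 0 0.01 -0.1; 0 0 0 0 0 0.01 -0.1; 0 0 0 0 0 -0.03 -0.1"

```text
time: 52.1
tool_pos: [0.4621, -0.2614, 0.0557]
tcp_rot: [2.297, -2.143, -0.002]
wrist_force: [0.5, 0.5, -0.1]
width: 0.452
```

Request:
move_arm --series "0 0 0 0 0 -0.1 -0.1; 0 0 0 0 0 -0.25 -0.1; 0 0 0 0 0 -0.4 -0.1; 0 0 0 0 0 -0.6 -0.1; 0 0 0 0 0 -0.8 -0.1; 0 0 0 0 0 -1 0; 0 0 0 0 0 -1 0; 0 0 0 0 0 -1 0"

```text
time: 52.9
tool_pos: [0.4632, -0.2621, 0.1575]
tcp_rot: [-2.296, 2.143, -0.004]
wrist_force: [-0.9, 0.0, 0.0]
width: 0.499
```

```bash
python3 plan.py .462 -.2627 .0526 86;python3 - <<'E'
from workcell import viewer,bot
import cv2
from h import *
a=viewer.read_camera("wrist")["pixels"][:,:,::-1];cv2.imwrite("pics/w23.png",a)
b=viewer.read_camera("side")["pixels"][:,:,::-1];cv2.imwrite("pics/s23f.png",b);crop(b,340,280,200,150,4,"s23.png",.6)
c=viewer.read_camera("scene")["pixels"][:,:,::-1];cv2.imwrite("pics/c23.png",np.clip(255*(c/255.)**.6,0,255))
E
```

```text
t 52.9 pos [ 0.4632 -0.2621  0.1575] w 0.499 F [-0.9  0.   0. ]
shift [0.003 0.014 1.049] turn [-0.001  -0.0007 -0.0003][ WARN:0@2.843] global loadsave.cpp:1063 imwrite_ Unsupported depth image for selected encoder is fallbacked to CV_8U.
```

View pics/w23.png

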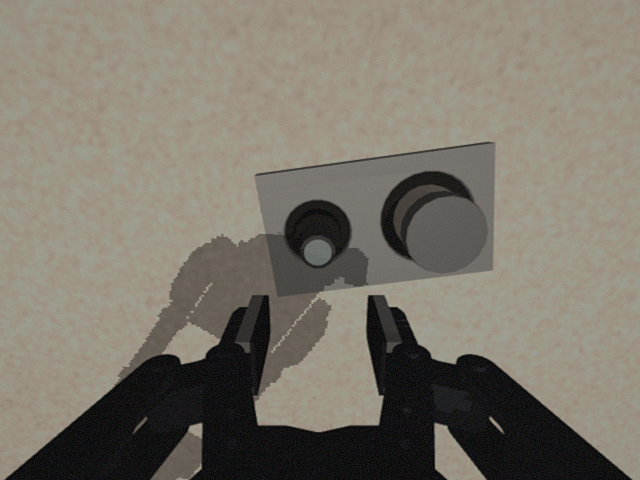

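View pics/s23.png

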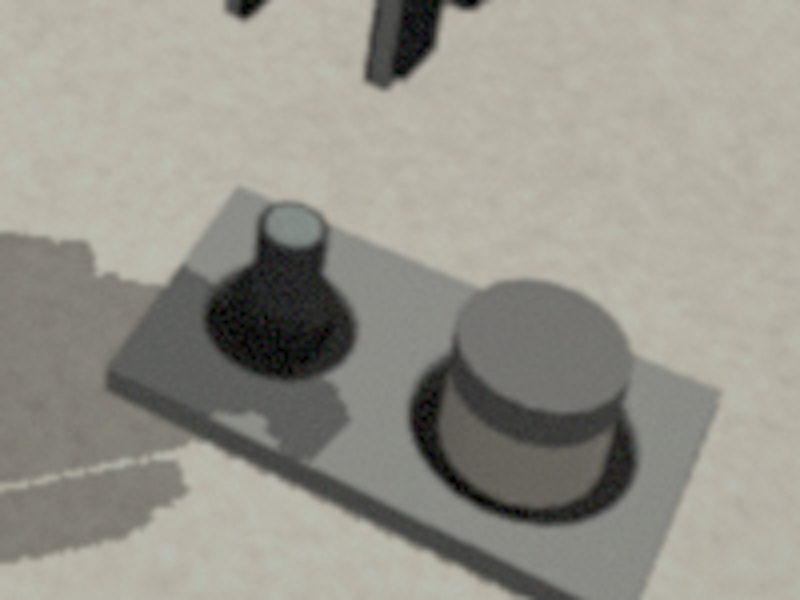

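View pics/c23.png

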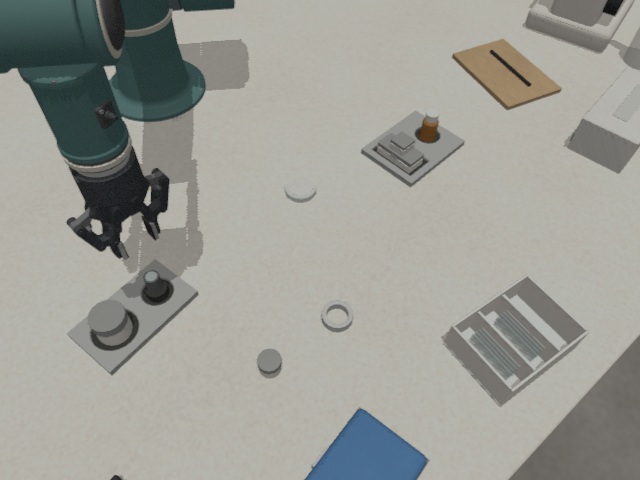

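Run:
```python
from workcell import viewer,bot
import cv2
from h import *
A=viewer.read_camera("scene")
c=A["pixels"][:,:,::-1];crop(c,360,95,110,90,7,"f1.png",.6);crop(c,60,240,150,130,5,"f2.png",.6)
a=cv2.imread("pics/scene0.png");crop(np.hstack([a[170:210,275:325],c[170:210,275:325]]),0,0,100,40,8,"f3.png",.6)
```

```text
(no output)
```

View pics/f1.png

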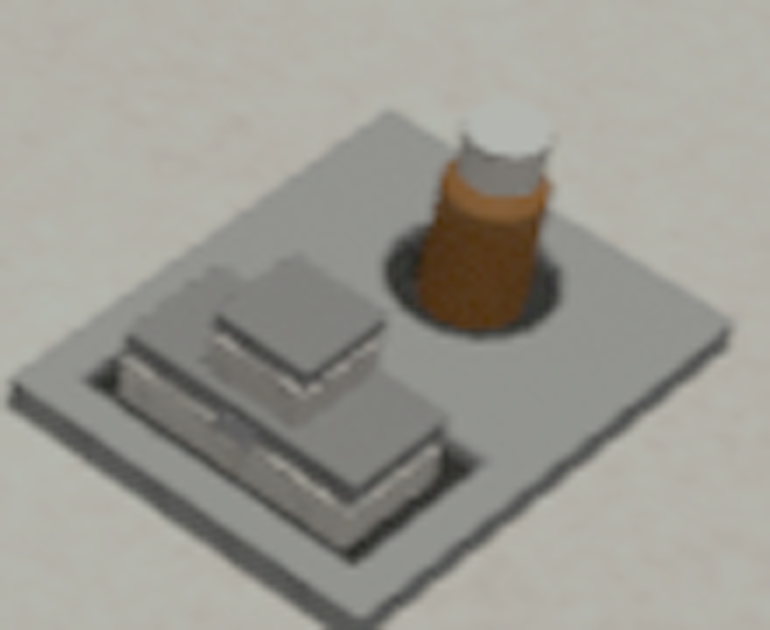

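View pics/f2.png

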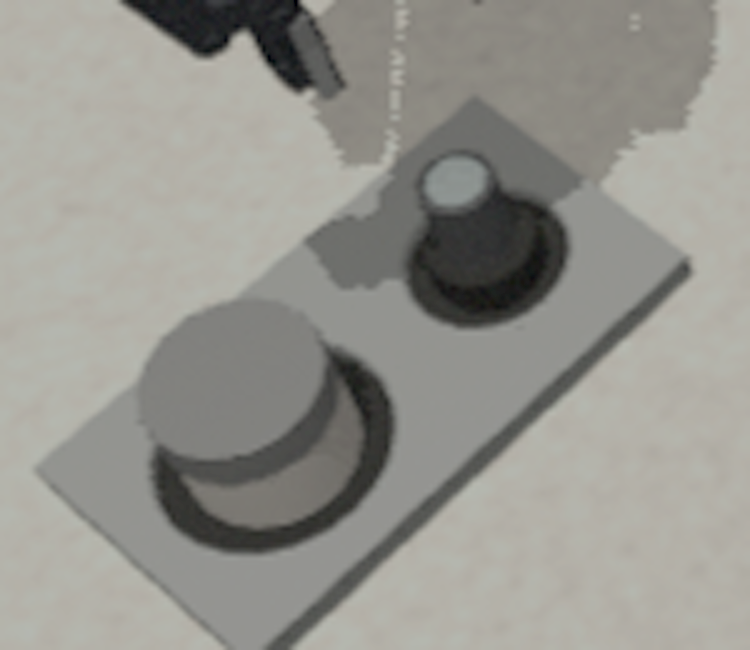

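View pics/f3.png

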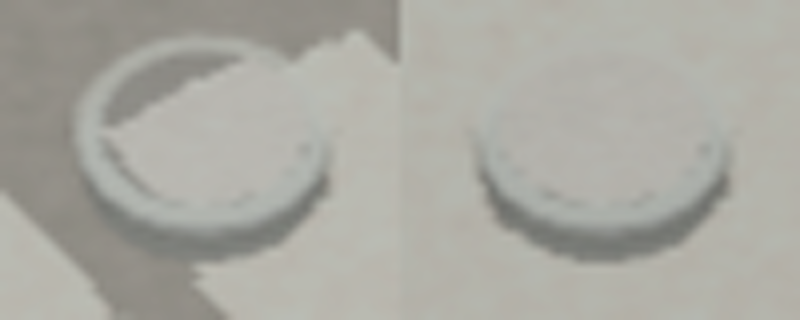

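The final crops show all five items upright in their recesses and the petri dish unmoved. I'm handing the job in.

```bash
python3 -c "
from workcell import bot
print(bot.finish_job())"
```

```text
the job is handed in; nothing more can be done
None
```

Both kits are made up in the order asked, and the job was handed in at about 53 s of robot time. The slide box, the cover-glass box (on its middle) and the bottle are in the slide tray. The large pot and the eyepiece (eyecup down) are in the optics tray.

- **Seating:** in the last scene and side pictures everything stands upright in its recess, with black floor showing round each item. The cover-glass box measured within about 1 mm of the slide box's middle.
- **Left alone:** the small pot, petri dish and ring sit at the same pixels as at the start. I checked the petri dish in an enlarged crop and the other two only in the full picture.
- **Forces and clearance:** wrist force readings at the end of each move stayed below about 6 N. The gripper was open and about 10 cm clear at the end.
- **Disagreement:** the side camera differed from the scene and wrist cameras by 4 to 10 mm on the objects. I gave it less weight, and for the recesses I averaged between views; the recesses have 8 to 10 mm of play all round.
- **Not measured:** full depth in the recesses was judged from the pictures and the release heights.

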